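Start the jig's hand bolt in its deep well

ROBOT

A 6-joint arm with a two-finger parallel gripper is mounted at the origin on the work surface. World frame = base frame: x ahead of the robot, y to its left, z up, the work surface at z = 0. Lengths are in m, angles in rad, forces in N, time in s.
With the tool pointing down it reaches from about 0.325 to 0.85 m from the base axis. Payload 4.4 kg.
Tool frame: the origin (TCP) lies midway between the tips of the shut fingers; the grasp point (between the pads) lies 19 mm behind it; x points along the fingers, z is the direction in which the jaws open and shut, and the axes are right-handed (so a half turn about x gives the same grasp; the last joint's range is limited). The gripper opens to 94 mm and grips with 3 to 60 N. Pads are 16 mm wide; open, the fingers measure 119 mm over their backs; the gripper's body (75 mm by 177 mm) begins 78 mm behind the grasp point.
Start: joints at [-1.377, 0.207, 1.542, -0, 1.393, -0.15], TCP at [0.194, -0.541, 0.175] pointing down, gripper open.
Joint ranges: [-2.73, 2.73], [-0.86, 2.22], [0.23, 2.46], [-1.11, 4.25], [0.08, 2.63], [-2.82, 2.82]. Speed limits (rad/s): [2.79, 2.79, 3.14, 3.14, 3.14, 3.14].

INTERFACE

Orientations are given as [roll, pitch, yaw] about the fixed x, y, z axes, in that order (R = Rz(yaw) Ry(pitch) Rx(roll)).
In Python, from cell import env, vision gives the robot as it stands.
- The arm moves only by the tool move_arm, never from a script. Its argument "steps" is a list of rows, each a list of 2 entries, a list of its own where there are three numbers: the shift along the tool's x, y, z in mm, then the turn, a rotation vector about the tool's x, y, z in degrees. A call has 1 to 5 rows; each row is the pose to reach, as a shift and turn from the pose commanded when the call began, along the tool's axes at that moment; what a row does not reach only later rows make up. A row lasts 1/8 s, in which the tool goes at most 62.5 mm and 10.7 degrees, less where a joint would pass 70% of its speed; a pose out of reach is approached as far as the arm can. A call with a gripper value outside its range is refused whole. "hand" is the closure in counts, from 0 (fully open) to 255 (shut), set as the call begins (left out, the last holds). The fingers move at their own pace and stop on an object; the grip force is fixed at half the most. Time passes only in rows, so rows that repeat a pose let the fingers close. It gives the time, the measured TCP pose, the force and the opening at its end, in the units of the state.
- env.state(): the state, without advancing time (a new reading comes with each control period).
- vision.camera(name): name is "scene" or "top" or "wrist"; returns a dict with "image" (420x560x3 uint8, blue, green, red), "mtx" (3x3 intrinsics, pixels), "k1" (the pictures are not rectified: a ray, as slopes to the right and down, at radius r is drawn at 1 + k1 r^2 times it, then the intrinsics apply), "R" (3x3) and "t" (3): a world point X has camera coordinates R X + t; the wrist camera has in their place "tool_from_camera" (4x4, takes a point from camera to tool coordinates, whose origin is the TCP and whose axes are the tool frame's). Camera axes: x right, y down, z forward; pixel columns grow to the right and rows downward; lengths in m; the calibration is good to about 2 mm. A picture is of the moment at which its call begins: read the wrist's pose just before it. There is no depth.
- env.close_job(): hands the job in, once; it reports no verdict.
The state is a dict: "clock": time; "qpos": joint angles; "qd": joint speeds; "effort": joint torques, N m; "tool_pos": TCP position; "eef_rot": TCP orientation; "ft_force": force on the tool from outside, world axes, zero at the start; "moment": the same for the moment, N m; "grip_width": finger opening in m.
Only numpy, scipy, OpenCV 4.12 (cv2) and the standard library are available. Lean on these libraries where they do the work, as an engineer would, in place of code of your own. Each camera call takes 0.05 s, during which the arm holds its last target.

TASK

Take the hand bolt out of its rack, lower it upright into the deep well of the jig block, feel for the thread start at the bottom and turn it clockwise until it is fully home, its collar flat on the block. Do not drop it, press hard or force the thread, leave the glue bottle, the offcut and the clamp where they are, and let go at the end.

Things in the scene. Friction and masses are not known exactly. Their poses are not given: they have to be found in the camera images.
- bolt: Steel hand bolt, 0.22 kg, hanging upright by its collar in the rack. Origin: centre of the collar's underside, z up along the bolt. Above it: collar 42 mm wide, 5 mm thick, 14 mm neck, bar grip. Below the origin: a guide land 26.4 mm wide for 40 mm (tapering in by 45 mm), then a 16 mm shank, tapering from 91 mm to the 9 mm tip 96 mm down. When fully home the origin is level with the well's mouth.
- bar_grip (a point): Where to hold the bolt: on its axis, 32 mm above its origin, in the black bar grip: 44 mm long along the bolt's x, 14 mm thick along its y, spanning 16 to 44 mm above the origin. Grip across the 14 mm; 20 to 30 N of grip is plenty. While gripped the bolt does not sink by itself: the hand must follow it down.
- lugs (a point): On the bolt's axis, 89 mm below its origin, at the undersides of its two thread lugs: each 4 mm wide, 4 mm tall, sticking out to 13 mm from the axis, opposite each other, along the bolt's +x and -x.
- rack: Fixed plywood stand, board 110 x 120 mm, top 110 mm above the bench, with an upright 32 mm hole in its middle in which the bolt hangs. Origin under its centre on the bench. Lift the bolt straight up 105 mm or more to clear it. Rack and block may be on either side.
- block: Fixed hardwood jig block 100 x 100 mm, 100 mm tall. Origin under its centre on the bench. A 200 mm long plywood fence, 70 mm tall, runs along its +x side; the fence's two end pegs rise 10 mm above the block's top, 61 mm along x and 85 mm along y (either way) from the well's axis.
- well_mouth (a point): Middle of the mouth of the well, on the block's top face (100 mm above the bench), z up. The well is an upright bore 29 mm wide with a 3 mm chamfer, with a steel thread insert at its bottom, 76 mm down.
- insert_top (a point): On the well's axis, level with the flat top face of the fixed steel insert (bore 19 mm), 76 mm below the mouth. The insert's angle is unknown. This face has two opposite gaps; over a window of about 20 degrees (0.35 rad) in each half turn the lugs drop in. Elsewhere they rest on it, with the bolt's origin 13 mm above the mouth. Keep every push on the insert below 25 N: 3 to 5 N is enough to feel.
- thread_floor (a point): On the well's axis, 86 mm below the mouth: the ledge onto which the lugs drop (10 mm; bolt's origin then 3 mm above the mouth). Right-hand thread: turned clockwise from above, the lugs run level for 0 to 0.4 rad, then down a ramp, 4 mm in 1.7 rad with 2 mm axial play, under ribs. The collar seats 1.25 to 1.65 rad after the drop; a hard stop follows 0.4 rad later. Anticlockwise there is a stop too.
- glue: White glue bottle, 60 mm wide, 150 mm tall, standing. Bystander. Origin under its centre.
- offcut: Wood offcut 120 x 50 x 22 mm lying on the bench. Bystander. Origin under its centre.
- clamp: Bar clamp, 220 mm long, 22 mm thick, lying on the bench. Bystander. Origin under its bar's middle, x along the bar.
Not all that is in view belongs to the job. What is shaped like the bolt but red is not meant.

How it is judged:
On the way, in this order (a step that is already met when the one before it is completed fails the run):
1. the bolt stands upright down in the well (z of bolt in the frame of well_mouth below 0.04 m and horizontal distance between bolt and well_mouth below 0.01 m and angle between bolt's own z axis and vertical below 0.1 rad), for 0.1 s.
2. its lugs have dropped into the thread start (z of bolt in the frame of well_mouth below 0.006 m and horizontal distance between bolt and well_mouth below 0.006 m and angle between bolt's own z axis and vertical below 0.06 rad), for 0.1 s.
3. it is screwed fully home (z of bolt in the frame of well_mouth below 0.001 m and angle between bolt's own z axis and vertical below 0.04 rad), for 0.1 s.
At the end, for the whole second after the job is handed in: The bolt is screwed home in the well: the collar's underside within 1 mm above the block's top, its axis within 5 mm of the well's and within 0.03 rad of upright, at rest and released (z of bolt in the frame of well_mouth between -0.002 and 0.001 m and horizontal distance between bolt and well_mouth below 0.005 m and angle between bolt's own z axis and vertical below 0.03 rad and linear speed of bolt below 0.02 m/s); the robot touches nothing.
It fails at once if the bolt is pressed on, dropped on or forced in the thread insert with more than 25 N (contact force between bolt and insert above 25 N).
It fails at once if the glue bottle is moved by over 30 mm or tipped (distance of glue from where it was at the start of the episode above 0.03 m or angle between glue's own z axis and vertical above 0.4 rad).
It fails at once if the offcut is moved by over 30 mm (distance of offcut from where it was at the start of the episode above 0.03 m).
It fails at once if the clamp is moved by over 30 mm (distance of clamp from where it was at the start of the episode above 0.03 m).
It also fails if it takes over 72 s, if anything falls off the work surface, if the arm or the gripper's body presses on something with over 40 N, if the wrist force passes 120 N, or if a joint passes its speed limit or range.

## Working session

There is one attempt and no reset: what is moved stays moved. The work goes in short steps, Python scripts to look and compute and a tool call to move; the robot and the scene stay as the last step left them, time stands still between calls to the robot, and variables do not carry over. Pictures are saved under pics/ and viewed, and the job is handed in when it is done.

Besides the shell and the picture viewer there is one more tool, called after "Request:" as name(argument=value, ...), one argument or row to a line, values as JSON. move_arm: Moves the arm, as the interface text tells. Its arguments: {"type":"object","properties":{"steps":{"type":"array"},"hand":{"type":"number"}},"required":["steps"]}

```bash
ls; mkdir -p pics
cat > h.py <<'E'
import numpy as np, cv2, json
from cell import env, vision
from scipy.spatial.transform import Rotation as Rot
def shot(name,fn=None):
    s=env.state(); c=vision.camera(name)
    c=dict(c); c['pose']=(np.array(s['tool_pos']),np.array(s['eef_rot']))
    if fn: cv2.imwrite('pics/'+fn,c['image'])
    return c
def cam_pose(c):
    # returns R_wc, origin (world)
    if 'R' in c:
        R=np.array(c['R']);t=np.array(c['t']); return R.T,-R.T@t
    T=np.array(c['tool_from_camera']); p,e=c['pose']
    Rt=Rot.from_euler('xyz',e).as_matrix()
    return Rt@T[:3,:3], p+Rt@T[:3,3]
def ray(c,u,v):
    K=np.array(c['mtx']);k=c['k1']
    d=cv2.undistortPoints(np.array([[[u,v]]],float),K,np.array([k,0,0,0.]))[0,0]
    R,o=cam_pose(c); r=R@np.array([d[0],d[1],1.]); return o,r/np.linalg.norm(r)
def onz(c,u,v,z):
    o,r=ray(c,u,v); return o+r*(z-o[2])/r[2]
def proj(c,X):
    R,o=cam_pose(c); p=R.T@(np.array(X,float)-o); x=p[:2]/p[2]; x=x*(1+c['k1']*(x@x))
    K=np.array(c['mtx']); return (K[0,0]*x[0]+K[0,2],K[1,1]*x[1]+K[1,2])
def st():
    s=env.state(); print({k:np.round(s[k],4).tolist() for k in s})
E
python3 - <<'E'
from h import *
st()
for n in ['scene','top','wrist']: 
    c=shot(n,n+'0.png'); print(n,{k:np.round(c[k],3).tolist() for k in c if k not in('image','pose')})
E
```

```text
pics
{'clock': 0.0, 'qpos': [-1.3775, 0.2074, 1.5429, -0.0, 1.3935, -0.1505], 'qd': [0.0001, -0.0018, 0.0016, -0.0008, 0.0006, -0.0018], 'effort': [0.0006, -37.0871, -28.142, 0.07, 0.036, -0.0002], 'tool_pos': [0.1936, -0.5405, 0.1737], 'eef_rot': [3.0063, 1.5686, 1.7792], 'ft_force': [-0.5894, -0.6521, 0.5995], 'moment': [0.0001, -0.0242, 0.0352], 'grip_width': 0.0939}
scene {'mtx': [[460.696, 0.0, 279.402], [0.0, 460.696, 209.848], [0.0, 0.0, 1.0]], 'k1': -0.064, 'R': [[0.192, 0.981, -0.007], [0.607, -0.124, -0.785], [-0.771, 0.146, -0.62]], 't': [-0.221, -0.217, 1.37]}
top {'mtx': [[486.475, 0.0, 281.721], [0.0, 486.475, 211.617], [0.0, 0.0, 1.0]], 'k1': -0.105, 'R': [[0.028, -1.0, 0.013], [-0.985, -0.03, -0.168], [0.168, -0.008, -0.986]], 't': [0.084, 0.55, 1.072]}
wrist {'mtx': [[371.971, 0.0, 277.55], [0.0, 371.971, 205.795], [0.0, 0.0, 1.0]], 'k1': -0.007, 'tool_from_camera': [[-0.0, -0.254, 0.967, -0.209], [-0.0, -0.967, -0.254, 0.074], [1.0, -0.0, 0.0, -0.0], [0.0, 0.0, 0.0, 1.0]]}
```

View pics/scene0.png

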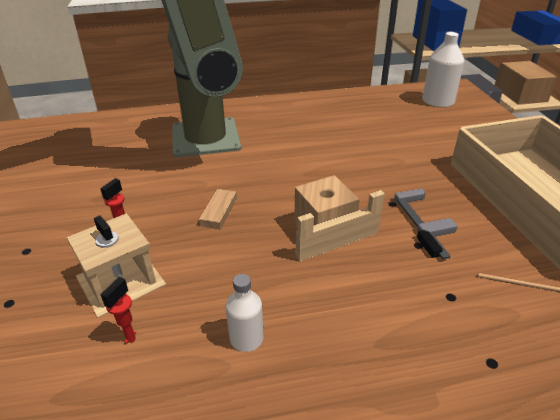

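View pics/top0.png

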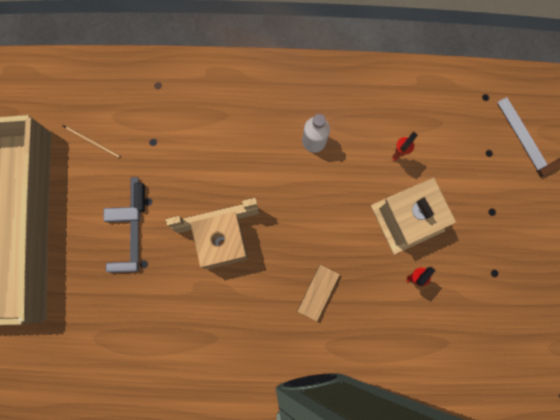

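View pics/wrist0.png

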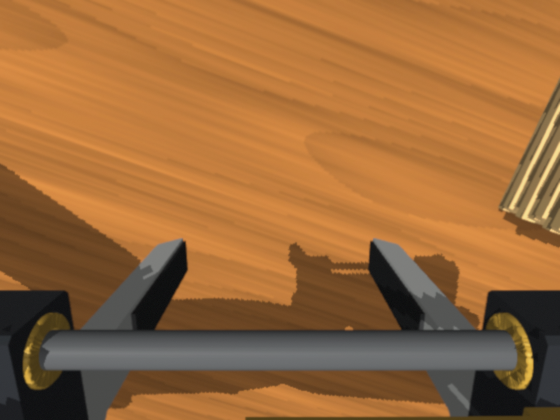

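The bolt with the silver collar hangs in the rack at scene (107,235) and top (422,211). The two red look-alikes stand beside it, at top (405,146) and (422,276). The well is at top (217,240). I'll enlarge this to confirm.

Run:
```python
from h import *
im=cv2.imread('pics/top0.png')
a=cv2.resize(im[165:265,360:470],None,fx=4,fy=5.5*4/5.5,interpolation=cv2.INTER_CUBIC)
b=cv2.resize(im[190:290,160:270],None,fx=3.6,fy=4,interpolation=cv2.INTER_CUBIC)
b=cv2.resize(im[190:290,165:255],None,fx=4,fy=4,interpolation=cv2.INTER_CUBIC)
cv2.imwrite('pics/crop1.png',np.hstack([a,b]))
s=cv2.imread('pics/scene0.png')
a=cv2.resize(s[170:350,50:190],None,fx=3,fy=3,interpolation=cv2.INTER_CUBIC)
b=cv2.resize(s[165:260,280:400],None,fx=3,fy=3,interpolation=cv2.INTER_CUBIC)
o=np.zeros((540,780,3),np.uint8);o[:540,:420]=a;o[:285,420:780]=b
cv2.imwrite('pics/crop2.png',o)
```

```text
(no output)
```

View pics/crop1.png

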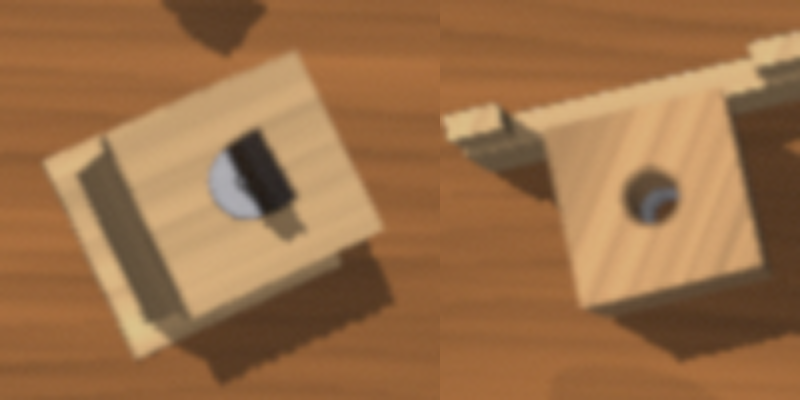

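View pics/crop2.png

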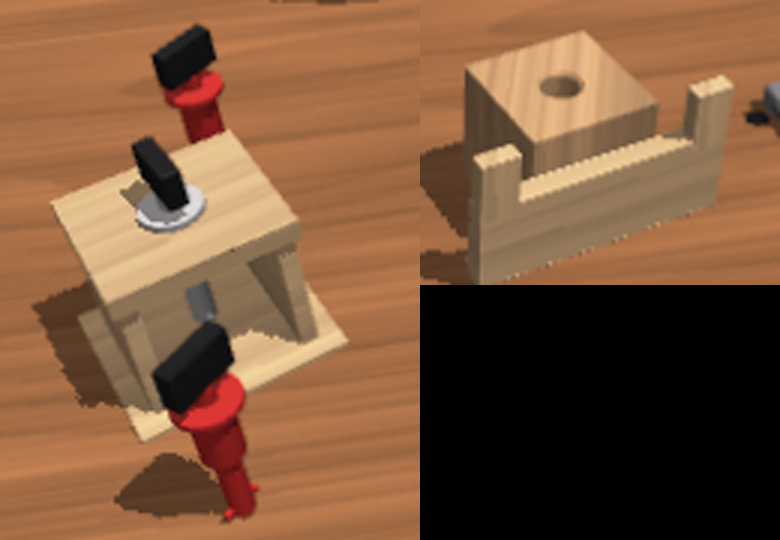

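Run:
```python
from h import *
c=shot('top','top1.png'); s=shot('scene','scene1.png'); im=c['image']
print('cams',cam_pose(c)[1],cam_pose(s)[1])
f=lambda x,y:(360+x/4-.4,165+y/4-.4); g=lambda x,y:(165+(x-440)/4-.4,190+y/4-.4)
P=[onz(c,*f(*p),.110) for p in [(105,140),(297,50),(383,228),(188,318)]]
print('rack',np.round(P,4),np.mean(P,0),[np.linalg.norm(P[i]-P[i-1]) for i in range(4)])
P=[onz(c,*g(*p),.1) for p in [(545,130),(725,92),(765,265),(583,307)]]
print('block',np.round(P,4),np.mean(P,0),[np.linalg.norm(P[i]-P[i-1]) for i in range(4)])
for n,p in [('pegL',(475,122)),('pegR',(780,46))]: print(n,onz(c,*g(*p),.11))
# well mask (dark on block)
hsv=cv2.cvtColor(im,cv2.COLOR_BGR2HSV)
for nm,cc,(x0,y0,x1,y1),z in [('welltop',c,(205,225,232,252),.1),('wellscene',s,(315,183,340,203),.1)]:
    gray=cv2.cvtColor(cc['image'],cv2.COLOR_BGR2GRAY)[y0:y1,x0:x1]
    med=np.median(np.r_[gray[0],gray[-1]]); m=(gray<med-25).astype(np.uint8)
    n,l,stt,ce=cv2.connectedComponentsWithStats(m); k=1+np.argmax(stt[1:,4])
    x,y,w,h=stt[k,:4]
    pts=[(x0+x+w/2-.5,y0+y-.5),(x0+x+w/2-.5,y0+y+h-.5),(x0+x-.5,y0+y+h/2-.5),(x0+x+w-.5,y0+y+h/2-.5)]
    W=[onz(cc,*p,z) for p in pts]
    print(nm,stt[k],np.round(W,4).tolist(),'ctr',onz(cc,x0+x+w/2-.5,y0+y+h/2-.5,z), np.linalg.norm(W[0]-W[1]),np.linalg.norm(W[2]-W[3]))
# bar top: black mask
h=hsv[190:235,405:445]; m=(h[...,2]<75)&(h[...,1]<110); m=m.astype(np.uint8)
n,l,stt,ce=cv2.connectedComponentsWithStats(m);k=1+np.argmax(stt[1:,4]);print('bar',stt[k],ce[k]+[405,190])
ys,xs=np.where(l==k); r=cv2.minAreaRect(np.c_[xs+405,ys+190].astype(np.float32)); print(r)
B=cv2.boxPoints(r); print(np.round([onz(c,*p,.154) for p in B],4))
# collar in scene
h=cv2.cvtColor(s['image'],cv2.COLOR_BGR2HSV)[215:255,85:130]; m=((h[...,1]<60)&(h[...,2]>110)).astype(np.uint8)
ys,xs=np.where(m); print('collar scene',xs.min()+85,xs.max()+85,ys.min()+215,ys.max()+215)
print(onz(s,(xs.min()+xs.max())/2+85,(ys.max()+ys.min())/2+215,.115))
# red heads
for u,v in [(404,147),(421,277)]: print('red',onz(c,u,v,.1))
```

```text
cams [0.35958958 0.10912554 1.14822142] [ 1.23093003 -0.01030186  0.6774623 ]
rack [[ 0.5704 -0.127   0.11  ]
 [ 0.6249 -0.236   0.11  ]
 [ 0.5261 -0.2818  0.11  ]
 [ 0.4737 -0.1718  0.11  ]] [ 0.54876416 -0.2041343   0.11      ] [np.float64(0.1065839279611581), np.float64(0.12184754974902617), np.float64(0.10896897273951905), np.float64(0.12184723368237993)]
block [[0.5093 0.2977 0.1   ]
 [0.5333 0.2004 0.1   ]
 [0.4396 0.1748 0.1   ]
 [0.4139 0.2717 0.1   ]] [0.47401041 0.2361581  0.1       ] [np.float64(0.0988636613883941), np.float64(0.100234673327811), np.float64(0.0971523122583498), np.float64(0.10029131239984007)]
pegL [0.51106887 0.33422962 0.11      ]
pegR [0.55783009 0.17075893 0.11      ]
welltop [  5   6  16  16 188] [[0.4927, 0.2386, 0.1], [0.4578, 0.2369, 0.1], [0.4747, 0.2551, 0.1], [0.4758, 0.2203, 0.1]] ctr [0.47521709 0.23769789 0.1       ] 0.0348632146783318 0.0347323845153096
wellscene [  5   6  15   9 107] [[0.4606, 0.2405, 0.1], [0.4918, 0.2317, 0.1], [0.4733, 0.2204, 0.1], [0.4796, 0.2516, 0.1]] ctr [0.47642818 0.23602787 0.1       ] 0.03236051684089138 0.03180391130677383
bar [ 13   9  15  20 164] [424.73780488 208.2804878 ]
((424.7000427246094, 208.40003967285156), (19.230182647705078, 8.944271087646484), 63.43495178222656)
[[ 0.5588 -0.1822  0.154 ]
 [ 0.568  -0.1996  0.154 ]
 [ 0.5317 -0.2172  0.154 ]
 [ 0.5227 -0.1999  0.154 ]]
collar scene 95 118 231 247
[ 0.55286292 -0.2068906   0.115     ]
red [ 0.69522516 -0.1723473   0.1       ]
red [ 0.40389173 -0.20557959  0.1       ]
```

Run:
```python
from h import *
s=env.state(); R=Rot.from_euler('xyz',s['eef_rot']).as_matrix(); print(np.round(R,3)); 
th=np.arctan2(R[1,2],R[0,2]); q=s['qpos']; print('z ang',th,'q1-q6',q[0]-q[5],'q1+q6',q[0]+q[5])
```

```text
[[-0.     0.941  0.337]
 [ 0.001  0.337 -0.941]
 [-1.     0.    -0.001]]
z ang -1.2270084337480132 q1-q6 -1.2270102077586509 q1+q6 -1.528025665882473
```

Request:
move_arm(
  steps=[
    [[-20,0,0],[0,0,0]],
    [[-40,0,0],[5,0,0]],
    [[-60,0,0],[10,0,0]],
    [[-60,0,0],[10,0,0]],
  ],
  hand=120,
)

```text
clock: 0.75
tool_pos: [0.1941, -0.5426, 0.2367]
eef_rot: [0.027, 1.567, -1.373]
ft_force: [-0.5, 1.5, 0.3]
grip_width: 0.0571
```

Run:
```python
from h import *
st()
s=env.state(); R=Rot.from_euler('xyz',s['eef_rot']).as_matrix(); print(np.round(R,3)); 
th=np.arctan2(R[1,2],R[0,2]); q=s['qpos']; print('z ang',th,'q1-q6',q[0]-q[5],'q1+q6',q[0]+q[5])
```

```text
{'clock': 0.75, 'qpos': [-1.3775, 0.1654, 1.4624, 0.0, 1.5099, 0.023], 'qd': [0.0003, 0.0215, 0.045, -0.0027, -0.0085, -0.0227], 'effort': [0.0128, -36.7049, -29.547, 0.0775, 0.0908, 0.1799], 'tool_pos': [0.1941, -0.5426, 0.2367], 'eef_rot': [0.027, 1.5669, -1.3734], 'ft_force': [-0.4684, 1.4641, 0.3408], 'moment': [-0.0254, -0.0195, 0.0156], 'grip_width': 0.0571}
[[ 0.001  0.986  0.17 ]
 [-0.004  0.17  -0.986]
 [-1.     0.     0.004]]
z ang -1.4004570134906684 q1-q6 -1.4004558686619402 q1+q6 -1.3544617206955674
```

```bash
cat >> h.py <<'E'
def Rdown(th):
    x=np.array([0,0,-1.]); z=np.array([np.cos(th),np.sin(th),0]); return np.c_[x,np.cross(z,x),z]
def plan(target,th,rows=5,amax=10.5,dmax=55,spin=None):
    """spin: signed total turn about tool x (deg) to override shortest"""
    s=env.state(); p=np.array(s['tool_pos']); R=Rot.from_euler('xyz',s['eef_rot']).as_matrix()
    thn=np.arctan2(R[1,2],R[0,2]); 
    a=-(np.degrees(th-thn)); a=(a+180)%360-180 if spin is None else spin
    d=np.array(target)-p; n=max(1,int(np.ceil(max(abs(a)/amax,np.linalg.norm(d)/dmax))))
    for k in range(1,min(n,rows)+1):
        f=k/n; Rt=Rdown(thn-np.radians(a*f))
        rv=Rot.from_matrix(R.T@Rt).as_rotvec(degrees=True); sh=R.T@(d*f)*1000
        print([np.round(sh,1).tolist(),np.round(rv,1).tolist()])
    print('rows needed',n,'th now',thn,'q6',s['qpos'][5], 'tot turn',a)
E
python3 - <<'E'
from h import *
plan([.548,-.203,.28],2.025,spin=-138)
E
```

```text
[[-3.2, 29.0, -19.6], [-9.9, 0.2, 0.0]]
[[-6.3, 58.1, -39.2], [-19.7, 0.2, 0.0]]
[[-9.5, 87.1, -58.8], [-29.6, 0.2, 0.1]]
[[-12.7, 116.1, -78.4], [-39.4, 0.2, 0.1]]
[[-15.8, 145.1, -98.0], [-49.3, 0.2, 0.1]]
rows needed 14 th now -1.4004570134906684 q6 0.02299707398318634 tot turn -138
```

Request:
move_arm(
  steps=[
    [[-3,21,-14],[-10.4,0,0]],
    [[-6,42,-28],[-20.8,0,0]],
    [[-9,63,-42],[-31.2,0,0]],
    [[-12,84,-56],[-41.6,0,0]],
    [[-15,105,-70],[-52,0,0]],
  ],
)

```text
clock: 1.38
tool_pos: [0.2858, -0.4534, 0.2484]
eef_rot: [2.444, 1.569, 1.957]
ft_force: [-0.1, -1.4, -0.8]
grip_width: 0.0497
```

Run:
```python
from h import *
plan([.548,-.203,.28],2.025,spin=-145)
```

```text
[[-2.2, 24.6, 8.2], [-10.4, -0.1, -0.1]]
[[-4.5, 49.1, 16.4], [-20.7, -0.1, -0.1]]
[[-6.7, 73.7, 24.6], [-31.1, -0.1, -0.1]]
[[-8.9, 98.3, 32.8], [-41.4, -0.1, -0.1]]
[[-11.2, 122.8, 41.0], [-51.8, -0.1, -0.1]]
rows needed 14 th now -0.48638172709101046 q6 -0.6835984437280671 tot turn -145
```

Request:
move_arm(
  steps=[
    [[-2,24,8],[-10.4,0,0]],
    [[-4,48,16],[-20.8,0,0]],
    [[-6,72,24],[-31.2,0,0]],
    [[-9,96,32],[-41.6,0,0]],
    [[-11,120,40],[-52,0,0]],
  ],
)

```text
clock: 2.0
tool_pos: [0.3778, -0.3668, 0.2595]
eef_rot: [1.786, 1.569, 2.207]
ft_force: [-1.2, -1.1, -1.1]
grip_width: 0.0498
```

Run:
```python
from h import *
plan([.548,-.203,.28],2.025)
```

```text
[[-2.3, 8.9, 24.7], [-10.2, -0.0, -0.1]]
[[-4.5, 17.8, 49.4], [-20.4, -0.0, -0.1]]
[[-6.8, 26.6, 74.1], [-30.6, 0.0, -0.1]]
[[-9.1, 35.5, 98.8], [-40.8, 0.0, -0.1]]
[[-11.4, 44.4, 123.5], [-51.0, 0.0, -0.1]]
rows needed 9 th now 0.42124037749305193 q6 -1.3563733850658164 tot turn -91.88865772314223
```

Request:
move_arm(
  steps=[
    [[-2,8,25],[-10.2,0,0]],
    [[-4,17,49],[-20.4,0,0]],
    [[-7,25,74],[-30.6,0,0]],
    [[-9,34,99],[-40.8,0,0]],
    [[-11,42,124],[-51,0,0]],
  ],
)

```text
clock: 2.62
tool_pos: [0.4743, -0.2786, 0.2704]
eef_rot: [1.158, 1.569, 2.469]
ft_force: [-1.0, 0.5, -0.4]
grip_width: 0.0501
```

Run:
```python
from h import *
plan([.548,-.203,.28],2.025)
```

```text
[[-2.4, -12.9, 23.0], [-10.2, 0.1, -0.1]]
[[-4.8, -25.9, 46.0], [-20.4, 0.1, -0.1]]
[[-7.2, -38.8, 69.0], [-30.7, 0.1, -0.1]]
[[-9.7, -51.8, 92.0], [-40.9, 0.1, -0.1]]
rows needed 4 th now 1.3112661864363986 q6 -1.999666235848556 tot turn -40.89393521297151
```

Request:
move_arm(
  steps=[
    [[-2,-12,22],[-10,0,0]],
    [[-5,-24,44],[-20,0,0]],
    [[-7,-35,65],[-30,0,0]],
    [[-9,-47,86],[-38,0,0]],
    [[-9,-47,86],[-38,0,0]],
  ],
)

```text
clock: 3.25
tool_pos: [0.5425, -0.2079, 0.2795]
eef_rot: [0.65, 1.569, 2.619]
ft_force: [-0.5, -0.1, 0.2]
grip_width: 0.0499
```

Run:
```python
from h import *
plan([.548,-.203,.28],2.025)
c=shot('wrist','w1.png'); print(proj(c,[.548,-.203,.154]),proj(c,[.548,-.203,.115]))
```

```text
[[-0.6, -7.0, 2.4], [-3.2, 0.1, -0.1]]
rows needed 1 th now 1.9688897321356615 q6 -2.483882257335699 tot turn -3.2148815359751097
(np.float64(279.82327407759163), np.float64(198.34655702380292)) (np.float64(279.53812084660046), np.float64(189.55543704328858))
```

View pics/w1.png

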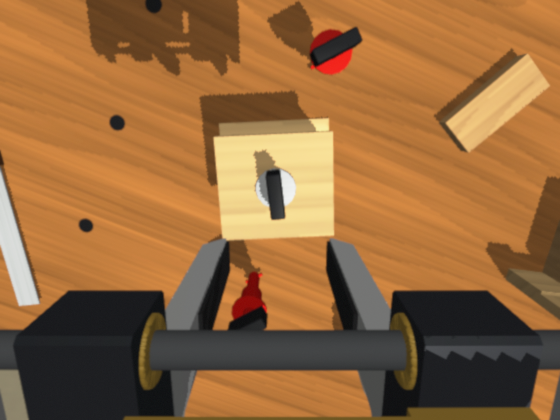

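The wrist view shows the silver-collared bolt at (276,190) on the board. The red ones are at (330,52) and (248,312), clear of the fingers. Next I'll measure its axis and bar angle.

Run:
```python
from h import *
c=shot('wrist'); im=c['image']; h=cv2.cvtColor(im,cv2.COLOR_BGR2HSV)
x0,y0,x1,y1=245,155,310,230
hh=h[y0:y1,x0:x1]; m=(hh[...,2]<70).astype(np.uint8)
n,l,s,ce=cv2.connectedComponentsWithStats(m);k=1+np.argmax(s[1:,4]);ys,xs=np.where(l==k)
r=cv2.minAreaRect(np.c_[xs+x0,ys+y0].astype(np.float32));print('bar',r)
B=cv2.boxPoints(r); W=np.array([onz(c,*p,.154) for p in B]); print(np.round(W,4),W.mean(0))
e=[W[1]-W[0],W[2]-W[1]]; print([np.linalg.norm(v) for v in e],[np.degrees(np.arctan2(v[1],v[0])) for v in e])
w=((hh[...,1]<50)&(hh[...,2]>120)).astype(np.uint8)|m
w=((hh[...,1]<50)&(hh[...,2]>120)).astype(np.uint8)
n,l,s,ce=cv2.connectedComponentsWithStats(w);l=(np.isin(l,[i for i in range(1,n) if s[i,4]>15]))
ys,xs=np.where(l);(cc,rr)=cv2.minEnclosingCircle(np.c_[xs+x0,ys+y0].astype(np.float32));print('collar',cc,rr,onz(c,*cc,.115),'diam',np.linalg.norm(onz(c,cc[0]-rr,cc[1],.115)-onz(c,cc[0]+rr,cc[1],.115)))
cv2.imwrite('pics/w1c.png',cv2.resize(im[y0:y1,x0:x1],None,fx=8,fy=8,interpolation=cv2.INTER_NEAREST))
# board
b=((h[...,0]>17)&(h[...,0]<28)&(h[...,2]>200)).astype(np.uint8)[100:245,200:345]
n,l,s,ce=cv2.connectedComponentsWithStats(b);k=1+np.argmax(s[1:,4]);print(s[k])
```

```text
bar ((275.25274658203125, 194.7713623046875), (47.984832763671875, 14.011744499206543), 82.56858825683594)
[[ 0.5297 -0.2256  0.154 ]
 [ 0.5233 -0.2146  0.154 ]
 [ 0.5625 -0.1919  0.154 ]
 [ 0.5692 -0.2032  0.154 ]] [ 0.54617819 -0.20885538  0.154     ]
[np.float64(0.012725307900444748), np.float64(0.04533368210164154)] [np.float64(120.15650046616155), np.float64(30.1110836248517)]
collar (275.8670959472656, 189.01898193359375) 20.095258712768555 [ 0.54826966 -0.20754526  0.115     ] diam 0.0412332130499574
[   14    19   120   122 10387]
```

View pics/w1c.png

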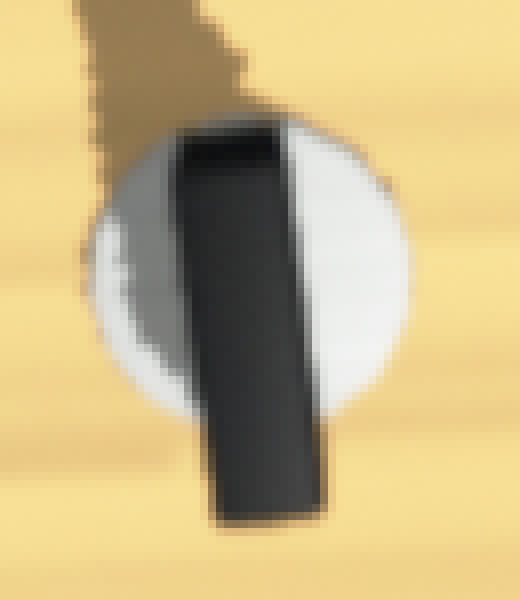

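Run:
```python
from h import *
c=shot('wrist')
f=lambda x,y:(245+x/8-.45,155+y/8-.45)
q=lambda x,y:onz(c,*f(x,y),.154)
A=[q(180,168),q(287,160),q(213,522),q(323,514)];print(np.round(A,4),np.mean(A,0))
for a,b in[(0,2),(1,3),(0,1),(2,3)]:
    d=A[a]-A[b];print(np.linalg.norm(d),np.degrees(np.arctan2(d[1],d[0])))
plan([.5475,-.2065,.2],2.061)
```

```text
[[ 0.5319 -0.2233  0.154 ]
 [ 0.5264 -0.2124  0.154 ]
 [ 0.5694 -0.2039  0.154 ]
 [ 0.5635 -0.1923  0.154 ]] [ 0.54778477 -0.2079813   0.154     ]
0.04219596757566278 -152.51605813265104
0.04220798354433492 -151.52583856136565
0.012216904396035946 -63.067855353839086
0.012946352689908338 -63.06204708223872
[[80.0, -6.9, 0.4], [-5.5, 0.1, -0.1]]
rows needed 1 th now 1.9652504431923308 q6 -2.483176049879309 tot turn -5.4860454953275735
```

Request:
move_arm(
  steps=[
    [[20,-7,0],[-5,0,0]],
    [[60,-7,0],[-5,0,0]],
    [[80,-7,0],[-5,0,0]],
    [[80,-7,0],[-5,0,0]],
  ],
)

```text
clock: 3.9
tool_pos: [0.5465, -0.2065, 0.1984]
eef_rot: [0.637, 1.566, 2.689]
ft_force: [0.2, -0.2, -0.1]
grip_width: 0.0498
```

Run:
```python
from h import *
plan([.548,-.2065,.123],2.054)
c=shot('wrist','w2.png')
```

```text
[[75.4, -1.5, -1.0], [-0.1, 0.2, -0.2]]
rows needed 1 th now 2.052119722499803 q6 -2.56118235512288 tot turn -0.10773196507469152
```

View pics/w2.png

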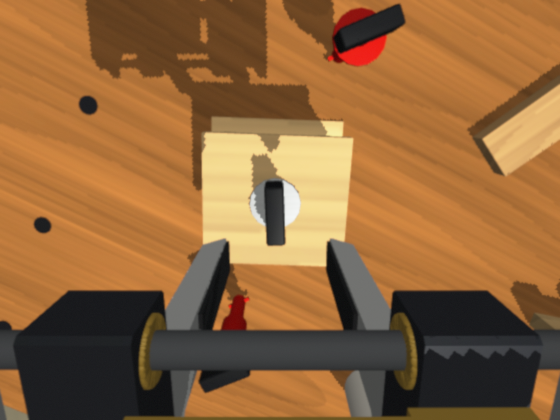

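Request:
move_arm(
  steps=[
    [[25,-1,-1],[0,0,0]],
    [[50,-1,-1],[0,0,0]],
    [[70,-1,-1],[0,0,0]],
    [[75,-1,-1],[0,0,0]],
    [[75,-1,-1],[0,0,0]],
  ],
)

```text
clock: 4.58
tool_pos: [0.5508, -0.2075, 0.1271]
eef_rot: [-2.595, 1.569, -0.541]
ft_force: [-0.1, 0.1, 0.5]
grip_width: 0.0502
```

Run:
```python
from h import *
plan([.548,-.2065,.123],2.054)
c=shot('wrist','w3.png');c=shot('scene','s3.png')
```

```text
[[4.1, 2.0, 2.2], [-0.0, -0.1, 0.1]]
rows needed 1 th now 2.0537363884795545 q6 -2.5609992261731884 tot turn -0.015103827552536586
```

View pics/w3.png

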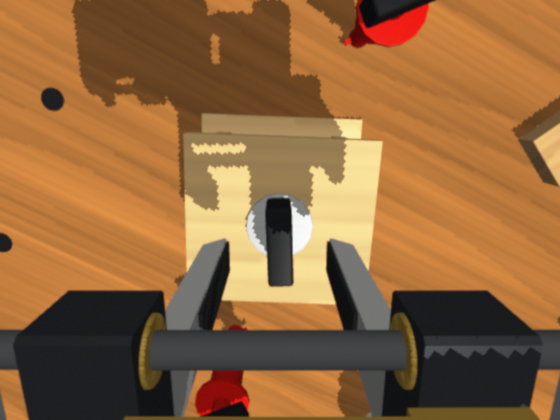

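Run:
```python
from h import *
plan([.548,-.2065,.123],2.054)
c=shot('wrist'); p=np.array(c['pose'][0])
print(p); 
A=[onz(c,u,v,.154) for u,v in [(267,207),(290,207),(269,286),(293,286)]]; print(np.round(A,4),np.mean(A,0))
```

```text
[[4.6, 2.3, 2.5], [-0.0, -0.1, 0.1]]
rows needed 1 th now 2.0539880467571923 q6 -2.561033899108019 tot turn -0.0006848703643811405
[ 0.55117766 -0.20760306  0.12759409]
[[ 0.5318 -0.2237  0.154 ]
 [ 0.5263 -0.2133  0.154 ]
 [ 0.5704 -0.2026  0.154 ]
 [ 0.5643 -0.1911  0.154 ]] [ 0.54820186 -0.20766163  0.154     ]
```

Request:
move_arm(
  steps=[
    [[4,1,1],[0,0,0]],
    [[4,1,1],[0,0,0]],
  ],
  hand=255,
)

```text
clock: 4.97
tool_pos: [0.5485, -0.2062, 0.1217]
eef_rot: [0.554, 1.57, 2.608]
ft_force: [-0.0, 0.2, -0.4]
grip_width: 0.0338
```

Request:
move_arm(
  steps=[
    [[0,0,0],[0,0,0]],
    [[0,0,0],[0,0,0]],
    [[0,0,0],[0,0,0]],
    [[0,0,0],[0,0,0]],
  ],
)

```text
clock: 5.48
tool_pos: [0.5488, -0.2066, 0.1219]
eef_rot: [3.069, 1.57, -1.16]
ft_force: [0.3, -0.9, 0.2]
grip_width: 0.0126
```

Run:
```python
from h import *
st()
c=shot('wrist','w4.png')
```

```text
{'clock': 5.475, 'qpos': [-0.5075, 0.2774, 1.5679, -0.0002, 1.2961, -2.5616], 'qd': [-0.0009, -0.0016, 0.0003, -0.0002, -0.0004, 0.0014], 'effort': [0.3746, -38.9041, -26.7845, 0.1137, 0.1847, -0.0014], 'tool_pos': [0.5488, -0.2066, 0.1219], 'eef_rot': [3.0692, 1.5704, -1.1598], 'ft_force': [0.2981, -0.8844, 0.186], 'moment': [-0.0738, -0.1485, -0.0308], 'grip_width': 0.0126}
```

View pics/w4.png

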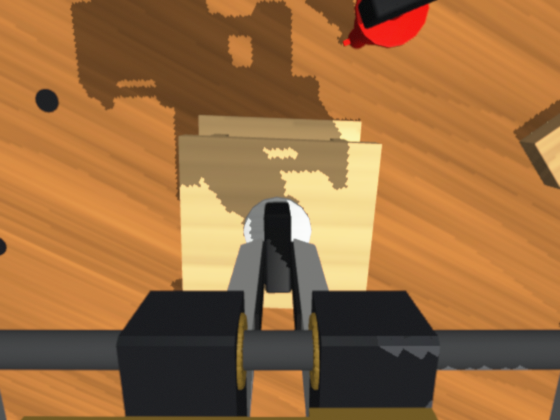

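Request:
move_arm(
  steps=[
    [[-10,0,0],[0,0,0]],
    [[-35,0,0],[0,0,0]],
    [[-65,0,0],[0,0,0]],
    [[-95,0,0],[0,0,0]],
    [[-125,0,0],[0,0,0]],
  ],
)

```text
clock: 6.15
tool_pos: [0.5484, -0.206, 0.2479]
eef_rot: [0.21, 1.57, 2.265]
ft_force: [1.1, -0.6, -0.6]
grip_width: 0.0127
```

Request:
move_arm(
  steps=[
    [[-5,0,0],[0,0,0]],
    [[-5,0,0],[0,0,0]],
  ],
)

```text
clock: 6.4
tool_pos: [0.5485, -0.2062, 0.2514]
eef_rot: [0.387, 1.57, 2.441]
ft_force: [-0.7, -0.5, -2.4]
grip_width: 0.013
```

Run:
```python
from h import *
st()
plan([.4755,.2365,.25],2.90)
c=shot('scene','s5.png');c=shot('wrist','w5.png');
```

```text
{'clock': 6.4, 'qpos': [-0.5073, 0.1827, 1.4126, 0.0001, 1.547, -2.5616], 'qd': [-0.0007, 0.0206, 0.0318, 0.0001, -0.0013, -0.0009], 'effort': [0.024, -39.6825, -31.453, -0.0739, 0.0266, -0.0005], 'tool_pos': [0.5485, -0.2062, 0.2514], 'eef_rot': [0.3865, 1.5701, 2.4408], 'ft_force': [-0.701, -0.527, -2.431], 'moment': [0.0808, -0.1087, -0.0227], 'grip_width': 0.013}
[[0.3, -28.2, 85.2], [-9.7, 0.0, -0.0]]
[[0.6, -56.5, 170.3], [-19.4, 0.0, -0.0]]
[[1.0, -84.7, 255.5], [-29.1, 0.0, -0.0]]
[[1.3, -112.9, 340.7], [-38.8, 0.0, -0.0]]
[[1.6, -141.2, 425.8], [-48.5, 0.0, 0.0]]
rows needed 5 th now 2.054295887445857 q6 -2.5615757897560174 tot turn -48.45527636620912
```

View pics/s5.png

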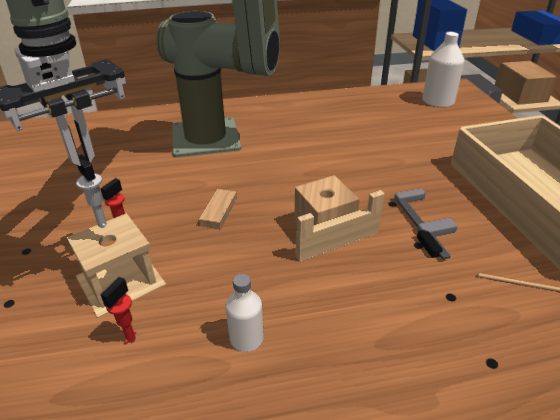

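View pics/w5.png

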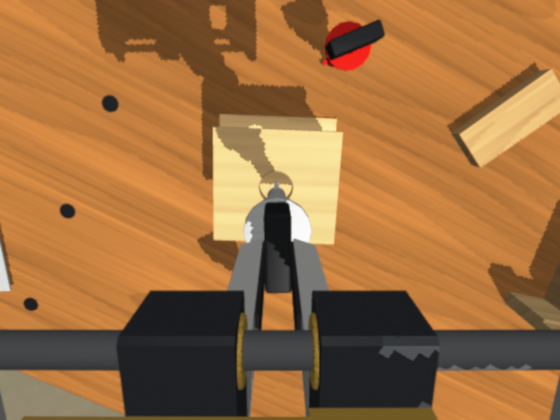

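Request:
move_arm(
  steps=[
    [[0,-12,36],[-4,0,0]],
    [[0,-28,85],[-10,0,0]],
    [[0,-44,132],[-15,0,0]],
    [[0,-60,180],[-20,0,0]],
    [[0,-75,225],[-25,0,0]],
  ],
)

```text
clock: 7.12
tool_pos: [0.5091, 0.0294, 0.2501]
eef_rot: [0.456, 1.568, 2.95]
ft_force: [0.8, 0.2, -2.4]
grip_width: 0.0126
```

Run:
```python
from h import *
plan([.4755,.2365,.25],2.90)
```

```text
[[0.1, -48.3, 50.6], [-7.8, 0.2, -0.1]]
[[0.2, -96.5, 101.2], [-15.5, 0.2, -0.1]]
[[0.3, -144.8, 151.8], [-23.3, 0.2, -0.0]]
rows needed 3 th now 2.493383417898922 q6 -2.6057649796686255 tot turn -23.29741403442651
```

Request:
move_arm(
  steps=[
    [[0,-40,40],[-6,0,0]],
    [[0,-80,84],[-12,0,0]],
    [[0,-115,121],[-18,0,0]],
    [[0,-135,142],[-22,0,0]],
    [[0,-140,147],[-23,0,0]],
  ],
)

```text
clock: 7.75
tool_pos: [0.4771, 0.2293, 0.2502]
eef_rot: [0.551, 1.568, -2.837]
ft_force: [-0.7, -0.8, -2.8]
grip_width: 0.0123
```

Request:
move_arm(
  steps=[
    [[0,0,0],[0,0,0]],
    [[0,0,0],[0,0,0]],
  ],
)

```text
clock: 8.0
tool_pos: [0.4787, 0.2267, 0.2514]
eef_rot: [1.136, 1.57, -2.257]
ft_force: [0.0, 0.7, -2.2]
grip_width: 0.0123
```

Run:
```python
from h import *
st()
plan([.4755,.2365,.25],2.90)
c=shot('scene','s6.png');c=shot('top','t6.png');c=shot('wrist','w6.png');
```

```text
{'clock': 8.0, 'qpos': [0.2793, 0.0601, 1.5487, -0.0006, 1.5336, -2.6104], 'qd': [-0.0047, -0.0037, -0.0039, 0.003, 0.0017, -0.0003], 'effort': [0.3642, -32.9677, -30.3376, -0.0525, 0.0317, 0.0005], 'tool_pos': [0.4787, 0.2267, 0.2514], 'eef_rot': [1.136, 1.5698, -2.2574], 'ft_force': [0.004, 0.6993, -2.155], 'moment': [0.0889, -0.0441, 0.0165], 'grip_width': 0.0123}
[[1.4, -8.6, 5.5], [-0.6, 0.0, -0.1]]
rows needed 1 th now 2.889773149638724 q6 -2.6104396119723137 tot turn -0.5859553634129497
```

View pics/s6.png

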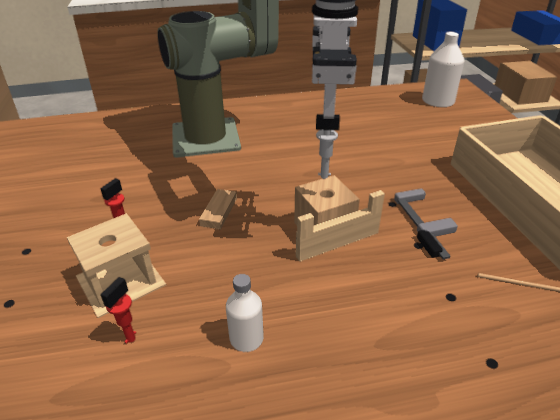

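View pics/w6.png

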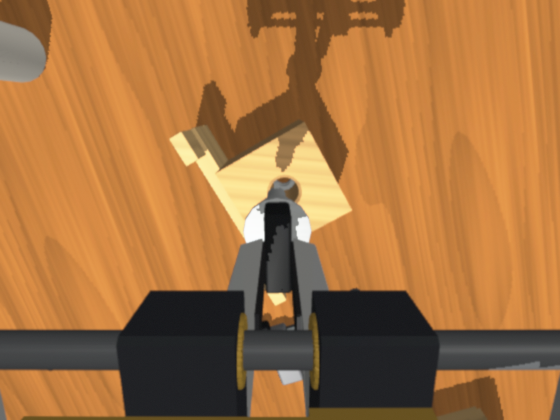

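View pics/t6.png

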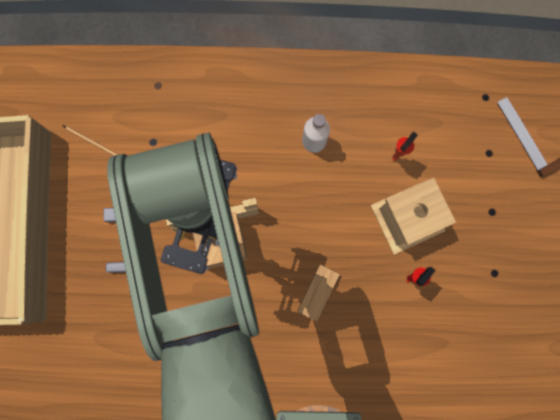

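Run:
```python
from h import *
c=shot('wrist'); im=c['image']
R,o=cam_pose(c); p,e=c['pose']; Rt=Rot.from_euler('xyz',e).as_matrix()
for nm,x in [('tip',.108),('shankend',.103)]: print(nm,proj(c,p+Rt@np.array([x,0,0])))
print('well predicted',proj(c,[.4755,.2365,.1]))
cv2.imwrite('pics/w6c.png',cv2.resize(im[160:240,235:335],None,fx=8,fy=7.5,interpolation=cv2.INTER_NEAREST)[:600])
```

```text
tip (np.float64(277.6380745839636), np.float64(194.9726638855909))
shankend (np.float64(277.6435632236401), np.float64(196.2731615500483))
well predicted (np.float64(283.2689539115237), np.float64(193.29420735423517))
```

View pics/w6c.png

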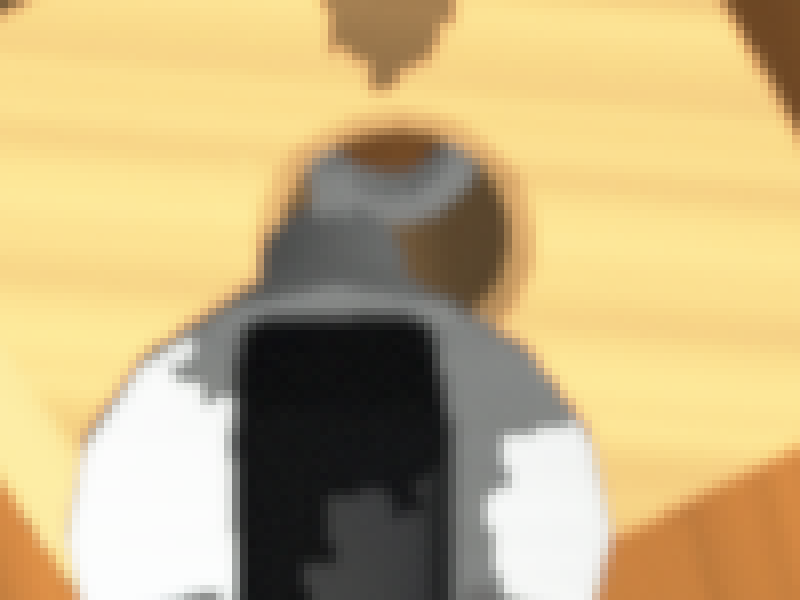

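Run:
```python
from h import *
c=shot('wrist'); W=onz(c,284.4,191.1,.1); print(W, np.linalg.norm(onz(c,284.4-16.75,191,.1)-onz(c,284.4+16.75,191,.1)))
print('bar line check', c['pose'][0])
plan([W[0],W[1],.25],2.90)
s=shot('scene')
p=c['pose'][0]; print('tip scene pred',proj(s,p-[0,0,.108]), 'collar under',proj(s,p-[0,0,.012]))
cv2.imwrite('pics/s6c.png',cv2.resize(s['image'][100:220,270:390],None,fx=5,fy=5,interpolation=cv2.INTER_NEAREST))
```

```text
[0.47383476 0.23480872 0.1       ] 0.03325644104014988
bar line check [0.4788326  0.22719165 0.25189827]
[[1.9, -6.0, 6.7], [-0.5, -0.0, -0.0]]
rows needed 1 th now 2.89048514834386 q6 -2.610489361586689 tot turn -0.545160842589894
tip scene pred (np.float64(324.3823992910102), np.float64(176.93520804721422)) collar under (np.float64(327.00965386732435), np.float64(135.6899327000629))
```

View pics/s6c.png

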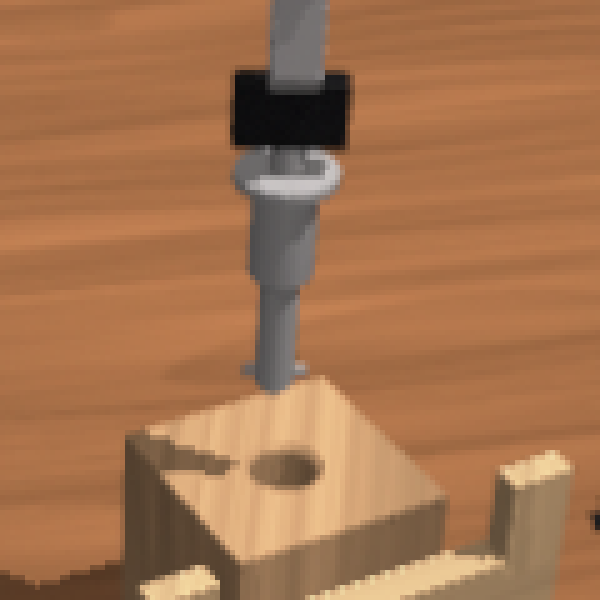

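Run:
```python
from h import *
plan([.475,.2358,.22],2.89)
```

```text
[[31.9, -7.1, 5.7], [0.0, -0.0, 0.0]]
rows needed 1 th now 2.890790807093619 q6 -2.6104671828775046 tot turn 0.045309908873377935
```

Request:
move_arm(
  steps=[
    [[10,-4,3],[0,0,0]],
    [[25,-7,6],[0,0,0]],
    [[32,-7,6],[0,0,0]],
    [[32,-7,6],[0,0,0]],
    [[32,-7,6],[0,0,0]],
  ],
)

```text
clock: 8.93
tool_pos: [0.4746, 0.2364, 0.2201]
eef_rot: [-2.743, 1.57, 0.149]
ft_force: [-0.1, -0.6, -1.6]
grip_width: 0.0129
```

Run:
```python
from h import *
plan([.475,.2358,.21],2.89)
w=shot('wrist');s=shot('scene');p=s['pose'][0]; print(p)
print('scene tip pred',proj(s,p-[0,0,.108]),'wrist tip pred',proj(w,w['pose'][0]-[0,0,.108]))
a=cv2.resize(s['image'][140:220,290:365],None,fx=5,fy=5,interpolation=cv2.INTER_CUBIC)
b=cv2.resize(w['image'][155:235,240:320],None,fx=5,fy=5,interpolation=cv2.INTER_CUBIC)
cv2.imwrite('pics/c7.png',np.hstack([a,b]))
```

```text
[[10.1, 0.5, -0.5], [0.1, -0.0, 0.0]]
rows needed 1 th now 2.891987336982548 q6 -2.5931007527508423 tot turn 0.11386602157026005
[0.47484953 0.23643208 0.22033723]
scene tip pred (np.float64(327.3157597107366), np.float64(187.8142023997267)) wrist tip pred (np.float64(277.6905513196973), np.float64(194.95173314601993))
```

View pics/c7.png

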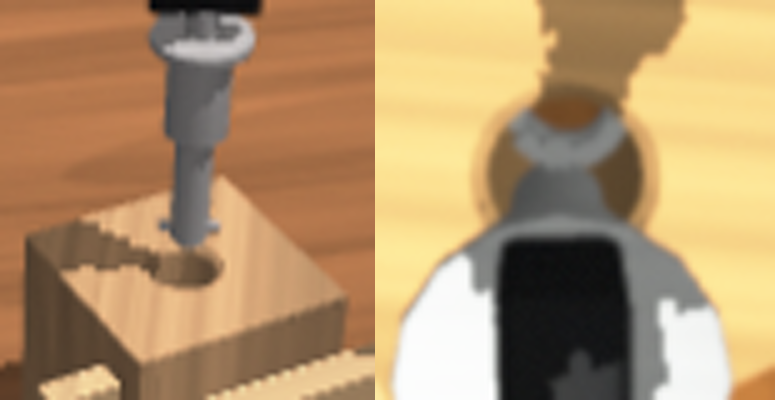

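Run:
```python
from h import *
w=shot('wrist');s=shot('scene');p=w['pose'][0]; print(p)
print('axis@.1: scene',proj(s,[p[0],p[1],.1]),'wrist',proj(w,[p[0],p[1],.1]))
for v in(188.5,189.3,190.5): print('wrist well',onz(w,277.8,v,.1))
print('scene well',onz(s,326.8,193,.1))
# fit ellipse on mouth via color in first images again with chamfer
g=cv2.cvtColor(cv2.imread('pics/scene0.png'),cv2.COLOR_BGR2GRAY)[175:210,308:346]
print(g[8:28,10:32])
cv2.imwrite('pics/c8.png',np.hstack([cv2.resize(s['image'][170:210,305:350],None,fx=8,fy=8,interpolation=cv2.INTER_NEAREST),cv2.resize(cv2.imread('pics/scene0.png')[170:210,305:350],None,fx=8,fy=8,interpolation=cv2.INTER_NEAREST)]))
```

```text
[0.47488072 0.23645116 0.22045359]
axis@.1: scene (np.float64(326.99459479873707), np.float64(192.5540923993183)) wrist (np.float64(277.7624382474305), np.float64(191.8192483550109))
wrist well [0.47408836 0.2334814  0.1       ]
wrist well [0.47427106 0.23419794 0.1       ]
wrist well [0.47454549 0.23527425 0.1       ]
scene well [0.47634349 0.23561237 0.1       ]
[[179 185 184 186 179 176 183 192 193 195 189 186 182 175 176 185 192 196
  193 190 191 185]
 [181 185 184 186 178 176 185 192 194 193 188 187 181 174 176 186 193 195
  193 189 192 184]
 [182 184 186 186 176 177 186 192 194 193 187 186 180 174 177 187 192 195
  193 190 192 183]
 [184 183 186 184 176 178 187 192 195 192 187 186 179 175 178 187 192 195
  192 189 192 182]
 [185 182 186 184 176 179 188 192 195 190 187 187 178 175 179 188 193 196
  191 190 192 181]
 [186 183 186 183 175 178 186 186 186 177 171 173 173 175 180 188 194 196
  191 190 192 181]
 [186 183 183 178 174 177 184 180 169 165 156 154 152 153 171 189 194 195
  190 189 190 179]
 [185 180 180 173 152 148 144 140 129 125 118 123 131 136 150 173 195 195
  190 19
[... 427 characters left out ...]
5  80  75  72  80 128 175 193
  189 192 185 174]
 [183 184 169 143 122 112 105  97  91  87  85  80  76  80 125 178 191 192
  189 192 184 173]
 [184 186 180 169 166 169 151 129 127 123 120 117 132 155 175 193 195 191
  189 192 183 172]
 [185 186 179 176 184 191 185 181 175 172 169 163 168 181 188 195 195 191
  189 193 182 172]
 [186 186 177 176 184 192 193 195 189 186 183 176 176 183 189 194 195 190
  190 193 181 172]
 [186 186 176 176 185 192 194 193 189 186 182 176 176 183 191 195 195 190
  189 192 180 171]
 [186 184 176 177 187 192 194 193 188 187 181 175 176 185 191 196 195 190
  190 190 180 171]
 [186 184 176 179 187 192 195 192 187 187 180 175 176 185 190 196 195 190
  190 189 178 171]]
```

View pics/c8.png

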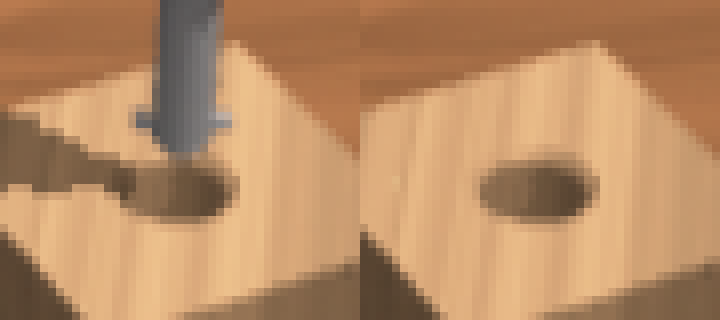

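Request:
move_arm(
  steps=[
    [[8,0,0],[0,0,0]],
    [[16,0,0],[0,0,0]],
    [[22,0,0],[0,0,0]],
    [[26,0,0],[0,0,0]],
  ],
)

```text
clock: 9.62
tool_pos: [0.4741, 0.2362, 0.193]
eef_rot: [0.549, 1.57, -2.842]
ft_force: [-0.3, -0.1, -1.7]
grip_width: 0.0126
```

Run:
```python
from h import *
st()
w=shot('wrist');s=shot('scene')
a=cv2.resize(s['image'][140:220,290:365],None,fx=5,fy=5,interpolation=cv2.INTER_CUBIC)
b=cv2.resize(w['image'][155:235,240:320],None,fx=5,fy=5,interpolation=cv2.INTER_CUBIC)
cv2.imwrite('pics/c9.png',np.hstack([a,b]))
```

```text
{'clock': 9.625, 'qpos': [0.2988, 0.0967, 1.6292, -0.0, 1.4169, -2.5931], 'qd': [0.0014, 0.0214, 0.0311, -0.0006, -0.0637, -0.0009], 'effort': [-0.0028, -33.7016, -29.3899, -0.0721, 0.0737, -0.0001], 'tool_pos': [0.4741, 0.2362, 0.193], 'eef_rot': [0.5494, 1.5697, -2.8418], 'ft_force': [-0.3252, -0.139, -1.7366], 'moment': [0.0966, -0.0332, -0.0525], 'grip_width': 0.0126}
```

View pics/c9.png

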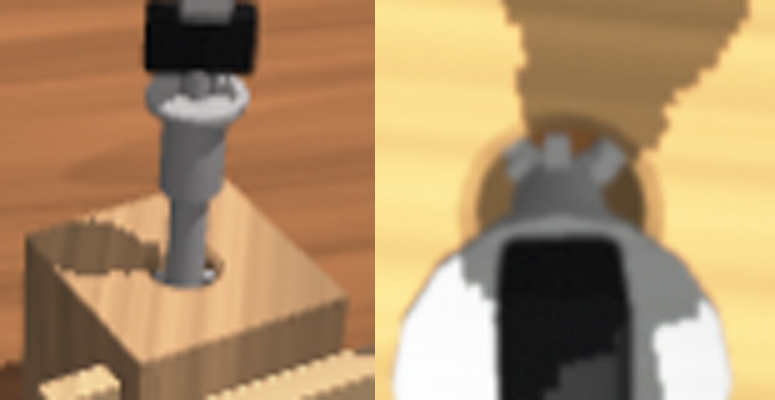

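Request:
move_arm(
  steps=[
    [[5,0,0],[0,0,0]],
    [[10,0,0],[0,0,0]],
    [[15,0,0],[0,0,0]],
    [[20,0,0],[0,0,0]],
    [[25,0,0],[0,0,0]],
  ],
)

```text
clock: 10.35
tool_pos: [0.4744, 0.2363, 0.1684]
eef_rot: [0.538, 1.571, -2.853]
ft_force: [0.5, -1.0, -2.7]
grip_width: 0.0127
```

Run:
```python
from h import *
st()
```

```text
{'clock': 10.35, 'qpos': [0.2988, 0.1166, 1.6589, 0.0, 1.3662, -2.5931], 'qd': [-0.0004, 0.0356, 0.0475, 0.0001, -0.0814, 0.0002], 'effort': [0.0045, -34.1497, -28.9274, -0.0721, 0.0944, -0.0], 'tool_pos': [0.4744, 0.2363, 0.1684], 'eef_rot': [0.5382, 1.5706, -2.853], 'ft_force': [0.5117, -0.9748, -2.6875], 'moment': [0.1387, -0.0644, -0.0557], 'grip_width': 0.0127}
```

Request:
move_arm(
  steps=[
    [[4,0,0],[0,0,0]],
    [[8,0,0],[0,0,0]],
    [[12,0,0],[0,0,0]],
    [[16,0,0],[0,0,0]],
  ],
)

```text
clock: 10.85
tool_pos: [0.4744, 0.2364, 0.1526]
eef_rot: [-2.668, 1.571, 0.224]
ft_force: [0.3, -0.2, -2.2]
grip_width: 0.0124
```

Run:
```python
from h import *
st()
w=shot('wrist');s=shot('scene')
a=cv2.resize(s['image'][140:220,290:365],None,fx=5,fy=5,interpolation=cv2.INTER_CUBIC)
b=cv2.resize(w['image'][155:235,240:320],None,fx=5,fy=5,interpolation=cv2.INTER_CUBIC)
cv2.imwrite('pics/c10.png',np.hstack([a,b]))
```

```text
{'clock': 10.85, 'qpos': [0.2989, 0.131, 1.6767, -0.0, 1.3338, -2.5931], 'qd': [0.0015, 0.0308, 0.0338, 0.0003, -0.0643, 0.0001], 'effort': [0.0016, -34.3537, -28.5059, -0.0716, 0.0794, -0.0001], 'tool_pos': [0.4744, 0.2364, 0.1526], 'eef_rot': [-2.6681, 1.5707, 0.2239], 'ft_force': [0.3031, -0.2044, -2.2396], 'moment': [0.0514, -0.0452, -0.011], 'grip_width': 0.0124}
```

View pics/c10.png

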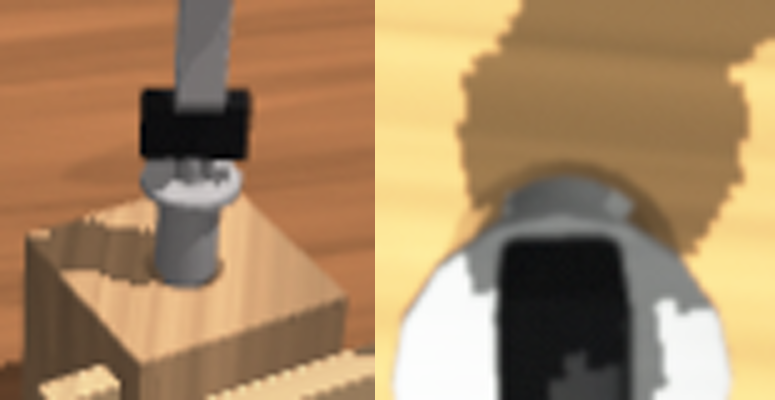

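The land is going into the mouth centred and with no side force. I'll keep lowering.

Request:
move_arm(
  steps=[
    [[4,0,0],[0,0,0]],
    [[8,0,0],[0,0,0]],
    [[12,0,0],[0,0,0]],
    [[16,0,0],[0,0,0]],
    [[18,0,0],[0,0,0]],
  ],
)

```text
clock: 11.58
tool_pos: [0.4742, 0.2363, 0.1344]
eef_rot: [0.524, 1.57, -2.867]
ft_force: [0.2, -1.3, -2.0]
grip_width: 0.0123
```

Run:
```python
from h import *
st()
```

```text
{'clock': 11.575, 'qpos': [0.2989, 0.1489, 1.696, 0.0, 1.2973, -2.5931], 'qd': [0.0007, 0.0133, 0.0115, 0.0022, -0.0312, -0.0004], 'effort': [-0.0043, -34.5585, -27.9648, -0.0701, 0.0389, -0.0002], 'tool_pos': [0.4742, 0.2363, 0.1344], 'eef_rot': [0.5238, 1.5702, -2.8674], 'ft_force': [0.1707, -1.2632, -1.9758], 'moment': [0.1145, -0.0916, 0.0454], 'grip_width': 0.0123}
```

Request:
move_arm(
  steps=[
    [[1.5,0,0],[0,0,0]],
    [[3,0,0],[0,0,0]],
    [[4.5,0,0],[0,0,0]],
    [[5.5,0,0],[0,0,0]],
    [[5.5,0,0],[0,0,0]],
  ],
)

```text
clock: 12.2
tool_pos: [0.4744, 0.2363, 0.1293]
eef_rot: [0.444, 1.571, -2.947]
ft_force: [0.0, 0.4, -1.3]
grip_width: 0.0124
```

Request:
move_arm(
  steps=[
    [[0.5,0,0],[0,0,0]],
    [[1,0,0],[0,0,0]],
    [[1,0,0],[0,0,0]],
  ],
)

```text
clock: 12.58
tool_pos: [0.4744, 0.2364, 0.1283]
eef_rot: [0.234, 1.571, 3.126]
ft_force: [0.5, 0.3, -1.5]
grip_width: 0.0125
```

Request:
move_arm(
  steps=[
    [[0.5,0,0],[0,0,0]],
    [[1,0,0],[0,0,0]],
    [[1,0,0],[0,0,0]],
  ],
)

```text
clock: 12.95
tool_pos: [0.4744, 0.2363, 0.1273]
eef_rot: [0.368, 1.571, -3.024]
ft_force: [0.4, 0.3, -2.5]
grip_width: 0.0122
```

Request:
move_arm(
  steps=[
    [[0.5,0,0],[0,0,0]],
    [[1,0,0],[0,0,0]],
    [[1,0,0],[0,0,0]],
  ],
)

```text
clock: 13.32
tool_pos: [0.4744, 0.2363, 0.1263]
eef_rot: [0.666, 1.571, -2.725]
ft_force: [0.4, 0.0, -1.8]
grip_width: 0.0128
```

Request:
move_arm(
  steps=[
    [[0.5,0,0],[0,0,0]],
    [[0.5,0,0],[0,0,0]],
  ],
)

```text
clock: 13.58
tool_pos: [0.4744, 0.2363, 0.1258]
eef_rot: [0.625, 1.571, -2.766]
ft_force: [0.5, 0.4, -1.8]
grip_width: 0.0129
```

Request:
move_arm(
  steps=[
    [[0.5,0,0],[0,0,0]],
    [[0.5,0,0],[0,0,0]],
  ],
)

```text
clock: 13.82
tool_pos: [0.4744, 0.2363, 0.1253]
eef_rot: [0.31, 1.571, -3.081]
ft_force: [-0.5, 0.0, -2.5]
grip_width: 0.0125
```

Request:
move_arm(
  steps=[
    [[0.5,0,0],[0,0,0]],
    [[0.5,0,0],[0,0,0]],
  ],
)

```text
clock: 14.08
tool_pos: [0.4744, 0.2364, 0.1248]
eef_rot: [0.166, 1.571, 3.058]
ft_force: [-1.0, 0.8, -1.9]
grip_width: 0.0126
```

Request:
move_arm(
  steps=[
    [[0.5,0,0],[0,0,0]],
    [[0.5,0,0],[0,0,0]],
  ],
)

```text
clock: 14.32
tool_pos: [0.4747, 0.2364, 0.1247]
eef_rot: [-2.619, 1.57, 0.273]
ft_force: [-0.2, -1.1, 0.0]
grip_width: 0.0127
```

Request:
move_arm(
  steps=[
    [[0.5,0,0],[0,0,0]],
    [[0.5,0,0],[0,0,0]],
  ],
)

```text
clock: 14.58
tool_pos: [0.475, 0.2366, 0.1246]
eef_rot: [-2.603, 1.569, 0.289]
ft_force: [-0.2, -0.3, 2.6]
grip_width: 0.0127
```

Contact came at TCP z 0.1247, which matches the lugs resting on the insert face (expected about 0.125), with about 5 N of push. Next I'll feel clockwise for the gap.

Request:
move_arm(
  steps=[
    [[0,0,0],[4,0,0]],
    [[0,0,0],[8,0,0]],
    [[0,0,0],[8,0,0]],
  ],
)

```text
clock: 14.95
tool_pos: [0.475, 0.2365, 0.1245]
eef_rot: [-2.445, 1.569, 0.309]
ft_force: [-0.5, 0.3, 3.8]
grip_width: 0.0129
```

Run:
```python
from h import *
st()
```

```text
{'clock': 14.95, 'qpos': [0.2988, 0.1594, 1.7056, 0.0, 1.2751, -2.4543], 'qd': [-0.0001, 0.0008, -0.0004, -0.0015, -0.001, -0.0173], 'effort': [-0.0065, -31.7781, -25.2342, -0.0644, -0.0517, 0.1445], 'tool_pos': [0.475, 0.2365, 0.1245], 'eef_rot': [-2.4446, 1.5694, 0.3085], 'ft_force': [-0.5308, 0.2563, 3.8164], 'moment': [0.1032, -0.0294, 0.0095], 'grip_width': 0.0129}
```

Request:
move_arm(
  steps=[
    [[0,0,0],[4,0,0]],
    [[0,0,0],[8,0,0]],
    [[0,0,0],[8,0,0]],
  ],
)

```text
clock: 15.32
tool_pos: [0.475, 0.2366, 0.1245]
eef_rot: [-2.269, 1.569, 0.346]
ft_force: [-1.1, 0.5, 4.6]
grip_width: 0.0128
```

Request:
move_arm(
  steps=[
    [[0,0,0],[4,0,0]],
    [[0,0,0],[8,0,0]],
    [[0,0,0],[8,0,0]],
  ],
)

```text
clock: 15.7
tool_pos: [0.4749, 0.2365, 0.1245]
eef_rot: [-2.157, 1.57, 0.318]
ft_force: [-0.3, 0.7, 5.0]
grip_width: 0.0128
```

Request:
move_arm(
  steps=[
    [[-0.2,0,0],[4,0,0]],
    [[-0.2,0,0],[8,0,0]],
    [[-0.2,0,0],[8,0,0]],
  ],
)

```text
clock: 16.08
tool_pos: [0.4748, 0.2365, 0.1245]
eef_rot: [-1.966, 1.57, 0.37]
ft_force: [-0.6, 0.2, 5.3]
grip_width: 0.0128
```

Request:
move_arm(
  steps=[
    [[0,0,0],[4,0,0]],
    [[0,0,0],[8,0,0]],
    [[0,0,0],[8,0,0]],
  ],
)

```text
clock: 16.45
tool_pos: [0.4748, 0.2365, 0.1245]
eef_rot: [-1.781, 1.57, 0.416]
ft_force: [-0.9, -0.1, 4.5]
grip_width: 0.0128
```

Request:
move_arm(
  steps=[
    [[0,0,0],[4,0,0]],
    [[0,0,0],[8,0,0]],
    [[0,0,0],[8,0,0]],
  ],
)

```text
clock: 16.82
tool_pos: [0.4748, 0.2365, 0.1245]
eef_rot: [-1.703, 1.57, 0.354]
ft_force: [-0.1, -0.3, 4.7]
grip_width: 0.0128
```

Request:
move_arm(
  steps=[
    [[0,0,0],[4,0,0]],
    [[0,0,0],[8,0,0]],
    [[0,0,0],[8,0,0]],
  ],
)

```text
clock: 17.2
tool_pos: [0.4747, 0.2364, 0.1244]
eef_rot: [-1.571, 1.57, 0.346]
ft_force: [0.1, 0.2, 4.9]
grip_width: 0.0124
```

Run:
```python
from h import *
s=env.state(); print(s['qpos'][5],s['ft_force'],s['moment'],s['effort'][5])
c=shot('wrist','w11.png')
```

```text
-1.618287496526974 [0.0781484  0.2251522  4.92171484] [ 0.16853228 -0.06575079  0.00401672] 0.11675970861688256
```

View pics/w11.png

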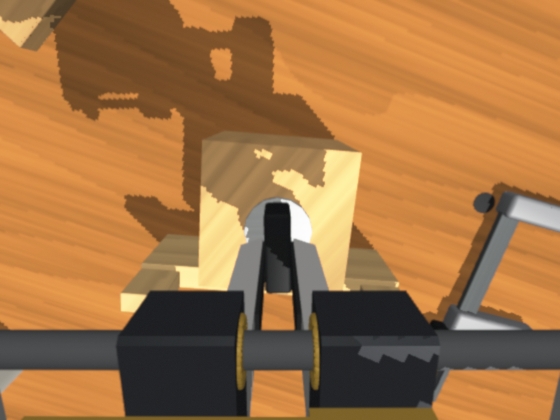

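Request:
move_arm(
  steps=[
    [[0,0,0],[4,0,0]],
    [[0,0,0],[8,0,0]],
    [[0,0,0],[8,0,0]],
  ],
)

```text
clock: 17.62
tool_pos: [0.4745, 0.2362, 0.1242]
eef_rot: [-2.881, 1.57, -1.103]
ft_force: [-0.9, -0.8, 5.0]
grip_width: 0.0123
```

The bar still sits square in the pads at (278,245), so the bolt turns with the hand.

Request:
move_arm(
  steps=[
    [[0,0,0],[4,0,0]],
    [[0,0,0],[8,0,0]],
    [[0,0,0],[8,0,0]],
  ],
)

```text
clock: 18.0
tool_pos: [0.4742, 0.2363, 0.1236]
eef_rot: [1.639, 1.57, -3.006]
ft_force: [-0.3, 0.3, 2.3]
grip_width: 0.0125
```

Request:
move_arm(
  steps=[
    [[0,0,0],[4,0,0]],
    [[0,0,0],[8,0,0]],
    [[0,0,0],[8,0,0]],
  ],
)

```text
clock: 18.38
tool_pos: [0.4732, 0.236, 0.1224]
eef_rot: [1.937, 1.568, -2.848]
ft_force: [-0.2, -0.4, -1.5]
grip_width: 0.0122
```

The push has vanished and z is falling: the lugs have found the gap. I'll lower without turning.

Run:
```python
from h import *
st(); plan([.4747,.2363,.1215],0)
```

```text
{'clock': 18.375, 'qpos': [0.2988, 0.1611, 1.7083, 0.0, 1.2751, -1.1997], 'qd': [-0.0005, -0.0012, -0.005, 0.0008, 0.002, -0.0086], 'effort': [0.0798, -34.8142, -27.5831, 0.0597, 0.1493, 0.1321], 'tool_pos': [0.4732, 0.236, 0.1224], 'eef_rot': [1.9366, 1.5678, -2.848], 'ft_force': [-0.1959, -0.368, -1.463], 'moment': [0.05, -0.1604, -0.037], 'grip_width': 0.0122}
[[0.1, -0.2, 0.0], [9.5, -0.1, -0.2]]
[[0.2, -0.3, 0.1], [19.1, -0.1, -0.1]]
[[0.3, -0.5, 0.1], [28.6, -0.1, -0.1]]
[[0.4, -0.7, 0.2], [38.2, -0.1, -0.1]]
[[0.5, -0.8, 0.2], [47.7, -0.1, -0.1]]
rows needed 9 th now 1.49853174902469 q6 -1.1997039219441588 tot turn 85.85954468547226
```

Request:
move_arm(
  steps=[
    [[0.5,0,0],[0,0,0]],
    [[1,0,0],[0,0,0]],
    [[1,0,0],[0,0,0]],
  ],
)

```text
clock: 18.75
tool_pos: [0.4742, 0.2363, 0.1228]
eef_rot: [1.809, 1.57, -2.978]
ft_force: [-0.9, -0.1, -2.4]
grip_width: 0.0127
```

Request:
move_arm(
  steps=[
    [[0.5,0,0],[0,0,0]],
    [[1,0,0],[0,0,0]],
    [[1,0,0],[0,0,0]],
  ],
)

```text
clock: 19.12
tool_pos: [0.4744, 0.2364, 0.122]
eef_rot: [0.541, 1.571, 2.037]
ft_force: [-0.3, -0.3, -2.2]
grip_width: 0.013
```

Request:
move_arm(
  steps=[
    [[0.5,0,0],[0,0,0]],
    [[1,0,0],[0,0,0]],
    [[1,0,0],[0,0,0]],
  ],
)

```text
clock: 19.5
tool_pos: [0.4744, 0.2363, 0.121]
eef_rot: [1.728, 1.571, -3.059]
ft_force: [-0.1, 0.7, -2.3]
grip_width: 0.0125
```

Request:
move_arm(
  steps=[
    [[1,0,0],[0,0,0]],
    [[2,0,0],[0,0,0]],
    [[3,0,0],[0,0,0]],
    [[4,0,0],[0,0,0]],
    [[4,0,0],[0,0,0]],
  ],
)

```text
clock: 20.12
tool_pos: [0.4743, 0.2363, 0.1169]
eef_rot: [1.986, 1.57, -2.802]
ft_force: [0.5, -0.4, -2.3]
grip_width: 0.0127
```

Request:
move_arm(
  steps=[
    [[0.5,0,0],[0,0,0]],
    [[1,0,0],[0,0,0]],
    [[1,0,0],[0,0,0]],
  ],
)

```text
clock: 20.5
tool_pos: [0.4744, 0.2364, 0.116]
eef_rot: [1.091, 1.571, 2.586]
ft_force: [0.2, -0.2, -2.7]
grip_width: 0.0122
```

Request:
move_arm(
  steps=[
    [[0.5,0,0],[0,0,0]],
    [[1,0,0],[0,0,0]],
    [[1,0,0],[0,0,0]],
  ],
)

```text
clock: 20.88
tool_pos: [0.4743, 0.2363, 0.115]
eef_rot: [1.956, 1.571, -2.831]
ft_force: [-0.0, -0.1, -2.4]
grip_width: 0.0128
```

Request:
move_arm(
  steps=[
    [[0.5,0,0],[0,0,0]],
    [[0.5,0,0],[0,0,0]],
  ],
)

```text
clock: 21.12
tool_pos: [0.4746, 0.2364, 0.1148]
eef_rot: [-1.258, 1.57, 0.238]
ft_force: [0.1, 0.6, -1.4]
grip_width: 0.0125
```

Request:
move_arm(
  steps=[
    [[0.5,0,0],[0,0,0]],
    [[0.5,0,0],[0,0,0]],
  ],
)

```text
clock: 21.38
tool_pos: [0.4749, 0.2365, 0.1146]
eef_rot: [-1.192, 1.57, 0.303]
ft_force: [0.9, 0.2, 0.8]
grip_width: 0.0129
```

On the ledge at TCP z 0.1147, exactly 10 mm lower. Now I'll turn clockwise and follow it down.

Request:
move_arm(
  steps=[
    [[0,0,0],[4,0,0]],
    [[0,0,0],[8,0,0]],
    [[0,0,0],[8,0,0]],
  ],
)

```text
clock: 21.75
tool_pos: [0.4749, 0.2365, 0.1146]
eef_rot: [-1.094, 1.57, 0.263]
ft_force: [0.1, -0.6, 2.2]
grip_width: 0.0126
```

Run:
```python
from h import *
st()
```

```text
{'clock': 21.75, 'qpos': [0.2988, 0.1703, 1.7151, -0.0, 1.255, -1.058], 'qd': [0.0016, -0.0003, -0.0009, 0.0007, 0.0015, -0.0171], 'effort': [0.0239, -32.7233, -25.5289, 0.0448, 0.0534, 0.1408], 'tool_pos': [0.4749, 0.2365, 0.1146], 'eef_rot': [-1.0936, 1.5696, 0.2632], 'ft_force': [0.1381, -0.6234, 2.1769], 'moment': [0.0171, -0.1214, -0.0214], 'grip_width': 0.0126}
```

Request:
move_arm(
  steps=[
    [[0,0,0],[4,0,0]],
    [[0,0,0],[8,0,0]],
    [[0,0,0],[8,0,0]],
  ],
)

```text
clock: 22.12
tool_pos: [0.4749, 0.2365, 0.1146]
eef_rot: [-0.951, 1.57, 0.267]
ft_force: [0.0, -0.7, 2.6]
grip_width: 0.0124
```

Request:
move_arm(
  steps=[
    [[0,0,0],[4,0,0]],
    [[0,0,0],[8,0,0]],
    [[0,0,0],[8,0,0]],
  ],
)

```text
clock: 22.5
tool_pos: [0.4749, 0.2365, 0.1146]
eef_rot: [-0.878, 1.57, 0.201]
ft_force: [0.6, -0.6, 3.5]
grip_width: 0.0123
```

Request:
move_arm(
  steps=[
    [[0,0,0],[4,0,0]],
    [[0,0,0],[8,0,0]],
    [[0,0,0],[8,0,0]],
  ],
)

```text
clock: 22.88
tool_pos: [0.4748, 0.2364, 0.1145]
eef_rot: [-0.794, 1.57, 0.145]
ft_force: [-0.3, 0.2, 3.6]
grip_width: 0.0126
```

Request:
move_arm(
  steps=[
    [[0,0,0],[4,0,0]],
    [[0,0,0],[8,0,0]],
    [[0,0,0],[8,0,0]],
  ],
)

```text
clock: 23.25
tool_pos: [0.4748, 0.2363, 0.1143]
eef_rot: [-0.862, 1.57, -0.061]
ft_force: [0.4, -0.1, 4.3]
grip_width: 0.0128
```

Run:
```python
from h import *
st()
```

```text
{'clock': 23.25, 'qpos': [0.2988, 0.1705, 1.7154, -0.0003, 1.255, -0.5014], 'qd': [-0.0003, 0.0006, 0.0021, -0.0013, 0.0018, -0.0105], 'effort': [0.2904, -31.8015, -24.6652, 0.2743, 0.0627, 0.1493], 'tool_pos': [0.4748, 0.2363, 0.1143], 'eef_rot': [-0.8615, 1.5701, -0.0612], 'ft_force': [0.4333, -0.0932, 4.3116], 'moment': [-0.1384, -0.1469, 0.048], 'grip_width': 0.0128}
```

Run:
```python
from h import *
w=shot('wrist');s=shot('scene')
a=cv2.resize(s['image'][140:220,290:365],None,fx=5,fy=5,interpolation=cv2.INTER_CUBIC)
b=cv2.resize(w['image'][195:295,240:320],None,fx=4,fy=4,interpolation=cv2.INTER_CUBIC)
cv2.imwrite('pics/c12.png',np.hstack([a,b]))
```

```text
(no output)
```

View pics/c12.png

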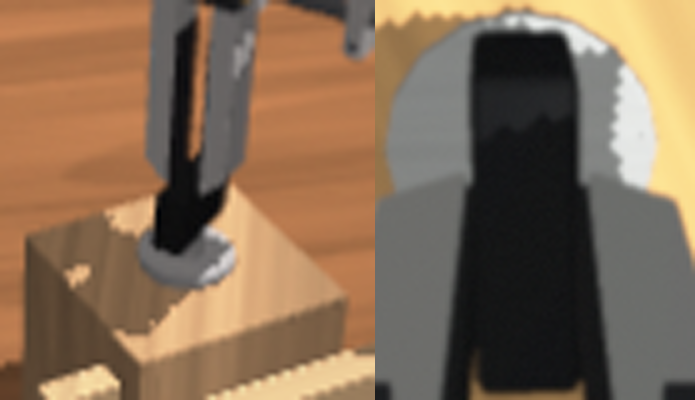

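Request:
move_arm(
  steps=[
    [[0,0,0],[4,0,0]],
    [[0,0,0],[8,0,0]],
    [[0,0,0],[8,0,0]],
  ],
)

```text
clock: 23.72
tool_pos: [0.4746, 0.2364, 0.1142]
eef_rot: [-0.733, 1.57, -0.073]
ft_force: [-0.6, -0.9, 3.8]
grip_width: 0.0128
```

The collar is 2–3 mm above the block. The bar is still square between the pads, so there's no slip. I'll keep turning.

Request:
move_arm(
  steps=[
    [[0,0,0],[4,0,0]],
    [[0,0,0],[8,0,0]],
    [[0,0,0],[8,0,0]],
  ],
)

```text
clock: 24.1
tool_pos: [0.4743, 0.2363, 0.1139]
eef_rot: [3.122, 1.57, -2.64]
ft_force: [0.4, -1.1, 3.8]
grip_width: 0.0124
```

Request:
move_arm(
  steps=[
    [[0,0,0],[4,0,0]],
    [[0,0,0],[8,0,0]],
    [[0,0,0],[8,0,0]],
  ],
)

```text
clock: 24.48
tool_pos: [0.4741, 0.2363, 0.1137]
eef_rot: [3.027, 1.57, -2.875]
ft_force: [0.0, -1.1, 2.0]
grip_width: 0.0129
```

Request:
move_arm(
  steps=[
    [[0.3,0,0],[4,0,0]],
    [[0.5,0,0],[8,0,0]],
    [[0.5,0,0],[8,0,0]],
  ],
)

```text
clock: 24.85
tool_pos: [0.4742, 0.2363, 0.1133]
eef_rot: [-3.086, 1.57, -2.844]
ft_force: [-0.5, -1.2, 2.0]
grip_width: 0.013
```

Request:
move_arm(
  steps=[
    [[0.2,0,0],[4,0,0]],
    [[0.4,0,0],[8,0,0]],
    [[0.4,0,0],[8,0,0]],
  ],
)

```text
clock: 25.22
tool_pos: [0.4743, 0.2363, 0.113]
eef_rot: [-2.983, 1.57, -2.881]
ft_force: [-0.7, -0.2, 2.1]
grip_width: 0.0129
```

Run:
```python
from h import *
st()
```

```text
{'clock': 25.225, 'qpos': [0.2989, 0.1718, 1.7169, 0.0, 1.2533, 0.1966], 'qd': [-0.0003, 0.001, 0.0002, 0.0013, -0.0007, -0.0107], 'effort': [0.2795, -32.6766, -25.4591, 0.2847, -0.0288, 0.1343], 'tool_pos': [0.4743, 0.2363, 0.113], 'eef_rot': [-2.9834, 1.5705, -2.8811], 'ft_force': [-0.7293, -0.2287, 2.114], 'moment': [-0.1861, -0.1413, 0.0293], 'grip_width': 0.0129}
```

Request:
move_arm(
  steps=[
    [[0.2,0,0],[4,0,0]],
    [[0.4,0,0],[8,0,0]],
    [[0.4,0,0],[8,0,0]],
  ],
)

```text
clock: 25.6
tool_pos: [0.4744, 0.2363, 0.1127]
eef_rot: [-2.779, 1.571, -2.816]
ft_force: [0.7, -0.2, 3.3]
grip_width: 0.0129
```

Request:
move_arm(
  steps=[
    [[0.2,0,0],[4,0,0]],
    [[0.3,0,0],[8,0,0]],
    [[0.3,0,0],[8,0,0]],
  ],
)

```text
clock: 25.98
tool_pos: [0.4743, 0.2363, 0.1123]
eef_rot: [-2.581, 1.57, -2.758]
ft_force: [-1.0, -0.9, 2.4]
grip_width: 0.0126
```

Run:
```python
from h import *
st()
w=shot('wrist');s=shot('scene')
a=cv2.resize(s['image'][140:220,290:365],None,fx=5,fy=5,interpolation=cv2.INTER_CUBIC)
b=cv2.resize(w['image'][195:295,240:320],None,fx=4,fy=4,interpolation=cv2.INTER_CUBIC)
cv2.imwrite('pics/c13.png',np.hstack([a,b]))
```

```text
{'clock': 25.975, 'qpos': [0.2989, 0.1726, 1.7175, -0.0, 1.2518, 0.4758], 'qd': [0.0005, 0.0013, -0.0004, -0.0, 0.0003, -0.0093], 'effort': [0.3057, -32.7604, -25.5305, 0.2995, -0.0701, 0.1321], 'tool_pos': [0.4743, 0.2363, 0.1123], 'eef_rot': [-2.5813, 1.5705, -2.7582], 'ft_force': [-0.9895, -0.8891, 2.3863], 'moment': [-0.2275, -0.0463, 0.0068], 'grip_width': 0.0126}
```

View pics/c13.png

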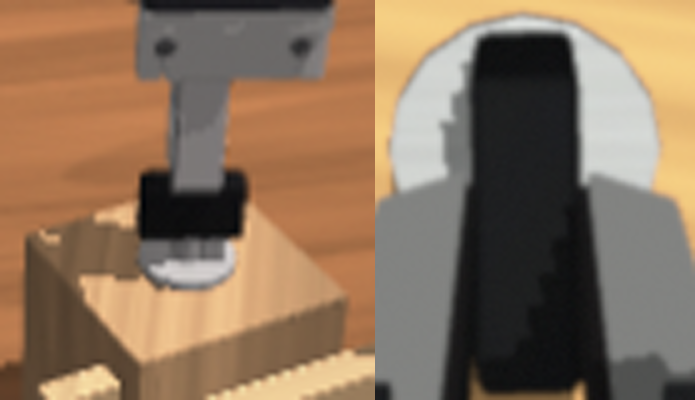

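Request:
move_arm(
  steps=[
    [[0.2,0,0],[4,0,0]],
    [[0.3,0,0],[7,0,0]],
    [[0.3,0,0],[7,0,0]],
  ],
)

```text
clock: 26.45
tool_pos: [0.4744, 0.2364, 0.1121]
eef_rot: [-2.638, 1.571, -2.939]
ft_force: [0.5, -0.2, 2.2]
grip_width: 0.0125
```

Request:
move_arm(
  steps=[
    [[0.1,0,0],[3,0,0]],
    [[0.2,0,0],[5,0,0]],
    [[0.2,0,0],[5,0,0]],
  ],
)

```text
clock: 26.82
tool_pos: [0.4743, 0.2363, 0.112]
eef_rot: [-2.456, 1.571, -2.844]
ft_force: [-1.1, -1.7, 2.1]
grip_width: 0.0125
```

Run:
```python
from h import *
st()
```

```text
{'clock': 26.825, 'qpos': [0.2989, 0.173, 1.7178, 0.0, 1.2512, 0.6871], 'qd': [-0.0016, -0.0007, -0.0005, 0.0007, -0.0004, -0.0064], 'effort': [0.1023, -32.2731, -25.5274, 0.2433, -0.393, 0.0955], 'tool_pos': [0.4743, 0.2363, 0.112], 'eef_rot': [-2.4561, 1.5705, -2.8442], 'ft_force': [-1.1282, -1.6512, 2.0985], 'moment': [-0.1911, 0.0998, -0.0387], 'grip_width': 0.0125}
```

Request:
move_arm(
  steps=[
    [[0.1,0,0],[3,0,0]],
    [[0.2,0,0],[5,0,0]],
    [[0.2,0,0],[5,0,0]],
  ],
)

```text
clock: 27.2
tool_pos: [0.4742, 0.2362, 0.1119]
eef_rot: [-2.098, 1.57, -2.574]
ft_force: [-1.1, -2.1, 5.0]
grip_width: 0.0126
```

Request:
move_arm(
  steps=[
    [[0.1,0,0],[3,0,0]],
    [[0.2,0,0],[5,0,0]],
    [[0.2,0,0],[5,0,0]],
  ],
)

```text
clock: 27.58
tool_pos: [0.4741, 0.2362, 0.1119]
eef_rot: [-1.963, 1.57, -2.526]
ft_force: [-1.6, -1.7, 6.0]
grip_width: 0.0128
```

Run:
```python
from h import *
st()
w=shot('wrist');s=shot('scene')
a=cv2.resize(s['image'][140:220,290:365],None,fx=5,fy=5,interpolation=cv2.INTER_CUBIC)
b=cv2.resize(w['image'][195:295,240:320],None,fx=4,fy=4,interpolation=cv2.INTER_CUBIC)
cv2.imwrite('pics/c14.png',np.hstack([a,b]))
```

```text
{'clock': 27.575, 'qpos': [0.2989, 0.1731, 1.718, -0.0002, 1.2512, 0.8618], 'qd': [0.0014, -0.003, 0.0013, -0.0024, 0.0003, -0.0061], 'effort': [0.1108, -31.128, -25.3957, 0.383, -1.0145, 0.1337], 'tool_pos': [0.4741, 0.2362, 0.1119], 'eef_rot': [-1.9631, 1.5701, -2.526], 'ft_force': [-1.6378, -1.6593, 6.0221], 'moment': [-0.387, 0.422, 0.1289], 'grip_width': 0.0128}
```

View pics/c14.png

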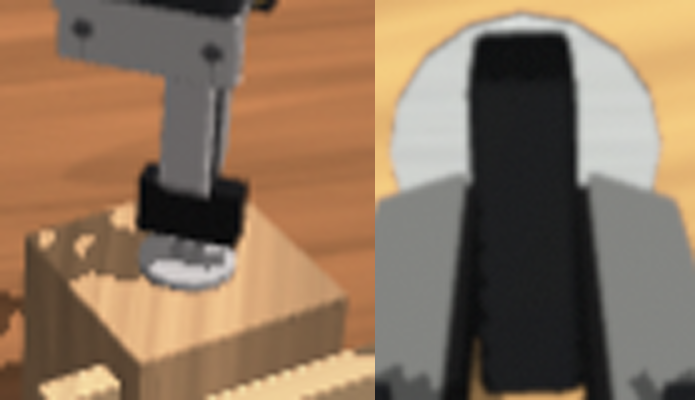

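z has stopped at 0.1119 (home is expected at about 0.1117), and the force and torque are rising. The collar is seated. I'll ease the push and twist, then let go.

Request:
move_arm(
  steps=[
    [[-0.4,0,0],[-1,0,0]],
    [[-0.8,0,0],[-2,0,0]],
    [[-0.8,0,0],[-2,0,0]],
  ],
)

```text
clock: 28.05
tool_pos: [0.4742, 0.2361, 0.1119]
eef_rot: [-1.973, 1.57, -2.502]
ft_force: [-0.5, -3.0, 2.5]
grip_width: 0.0128
```

Run:
```python
from h import *
st()
```

```text
{'clock': 28.05, 'qpos': [0.2987, 0.173, 1.718, -0.0003, 1.2513, 0.8274], 'qd': [0.0002, -0.0004, -0.0015, 0.0018, -0.0003, 0.0063], 'effort': [0.6389, -33.2681, -26.4667, 0.5444, -0.4809, -0.0419], 'tool_pos': [0.4742, 0.2361, 0.1119], 'eef_rot': [-1.9731, 1.5701, -2.5017], 'ft_force': [-0.5036, -2.9786, 2.5472], 'moment': [-0.4369, 0.0826, -0.0229], 'grip_width': 0.0128}
```

Request:
move_arm(
  steps=[
    [[0,0,0],[0,0,0]],
    [[0,0,0],[0,0,0]],
    [[0,0,0],[0,0,0]],
    [[0,0,0],[0,0,0]],
  ],
  hand=130,
)

```text
clock: 28.55
tool_pos: [0.4744, 0.2365, 0.1123]
eef_rot: [1.966, 1.571, 1.437]
ft_force: [-0.1, 0.3, 0.8]
grip_width: 0.0456
```

Run:
```python
from h import *
st()
w=shot('wrist','w15.png');s=shot('scene')
a=cv2.resize(s['image'][140:220,290:365],None,fx=5,fy=5,interpolation=cv2.INTER_CUBIC)
b=cv2.resize(w['image'][195:295,240:320],None,fx=4,fy=4,interpolation=cv2.INTER_CUBIC)
cv2.imwrite('pics/c15.png',np.hstack([a,b]))
```

```text
{'clock': 28.55, 'qpos': [0.2989, 0.1728, 1.7174, 0.0002, 1.2514, 0.8277], 'qd': [-0.0015, -0.0004, -0.0016, -0.0001, 0.001, -0.0016], 'effort': [0.0025, -33.8901, -26.4329, 0.0617, -0.0458, -0.0002], 'tool_pos': [0.4744, 0.2365, 0.1123], 'eef_rot': [1.9659, 1.5706, 1.437], 'ft_force': [-0.079, 0.284, 0.7656], 'moment': [-0.0714, -0.0234, -0.0058], 'grip_width': 0.0456}
```

View pics/c15.png

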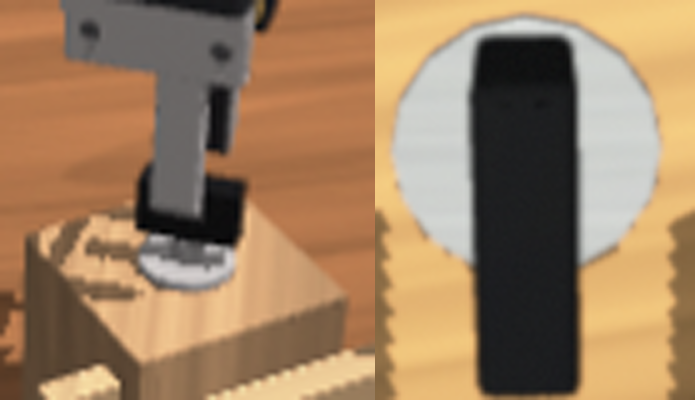

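Request:
move_arm(
  steps=[
    [[-15,0,0],[0,0,0]],
    [[-40,0,0],[0,0,0]],
    [[-80,0,0],[0,0,0]],
    [[-120,0,0],[0,0,0]],
    [[-120,0,0],[0,0,0]],
  ],
)

```text
clock: 29.28
tool_pos: [0.4775, 0.2374, 0.2378]
eef_rot: [0.833, 1.56, 0.304]
ft_force: [0.7, 0.5, -0.5]
grip_width: 0.0462
```

Run:
```python
from h import *
st()
w=shot('wrist');s=shot('scene','s16.png')
a=cv2.resize(s['image'][150:210,300:360],None,fx=8,fy=8,interpolation=cv2.INTER_NEAREST)
b=cv2.resize(w['image'][150:230,240:320],None,fx=4,fy=6,interpolation=cv2.INTER_NEAREST)
cv2.imwrite('pics/c16.png',np.hstack([a,b]))
for z in (.1,.101,.103): print(z,[proj(s,[.475,.2363,z+d]) for d in (0,.005,.044)])
```

```text
{'clock': 29.275, 'qpos': [0.2989, 0.066, 1.57, 0.0001, 1.4953, 0.8277], 'qd': [-0.0015, 0.038, 0.0854, -0.0006, -0.0191, 0.0003], 'effort': [0.039, -32.533, -29.6235, 0.0659, 0.0902, -0.0007], 'tool_pos': [0.4775, 0.2374, 0.2378], 'eef_rot': [0.8333, 1.5605, 0.3045], 'ft_force': [0.6972, 0.4666, -0.542], 'moment': [-0.0356, 0.0086, -0.0093], 'grip_width': 0.0462}
0.1 [(np.float64(326.94111400877046), np.float64(192.5950094166638)), (np.float64(327.0757512937372), np.float64(190.68578962892659)), (np.float64(328.1519231698799), np.float64(175.37233797546617))]
0.101 [(np.float64(326.9679820419034), np.float64(192.21412460564696)), (np.float64(327.1027680910399), np.float64(190.3025029321537)), (np.float64(328.1801359464651), np.float64(174.9696087728002))]
0.103 [(np.float64(327.0218071622203), np.float64(191.45091786934012)), (np.float64(327.1568913538171), np.float64(189.534480347273)), (np.float64(328.2366560700212), np.float64(174.1626030343382))]
```

View pics/c16.png

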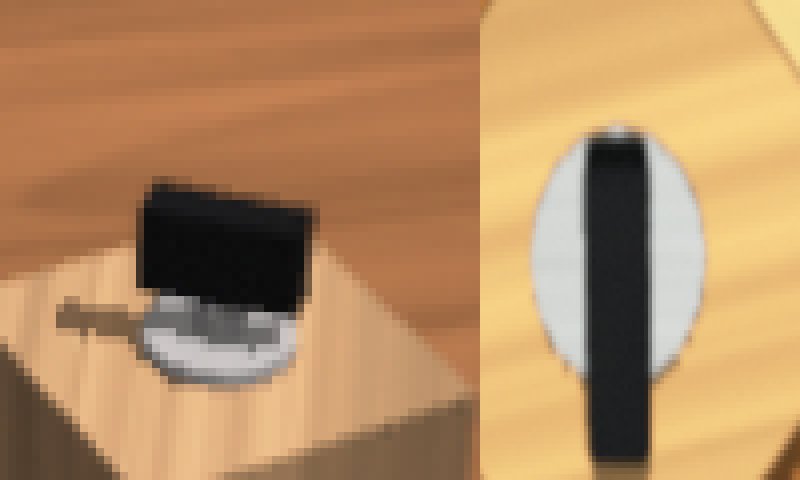

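Run:
```python
from h import *
s=shot('scene'); im=s['image']
u=np.array([.755,-.246]);u/=np.linalg.norm(u)
for h in(0,.001,.002,.003):
    p=np.array([.475,.2363])+.021*u
    print(h,'front under',np.round(proj(s,[*p,.1+h]),2),'front top',np.round(proj(s,[*p,.105+h]),2),'bartop',np.round(proj(s,[.475,.2363,.144+h]),2))
g=cv2.cvtColor(im,cv2.COLOR_BGR2GRAY).astype(int)
print(g[188:204,322:333])
h=cv2.cvtColor(im,cv2.COLOR_BGR2HSV)
print(h[188:204,322:333,1])
h=h[150:210,300:360]; m=((h[...,1]<60)&(h[...,2]>60)).astype(np.uint8); ys,xs=np.where(m); print(xs.min()+300,xs.max()+300,ys.max()+150)
b=((h[...,2]<50)).astype(np.uint8);n,l,t,c=cv2.connectedComponentsWithStats(b);print(t[1:],c[1:]+[300,150])
```

```text
0 front under [326.53 198.5 ] front top [326.66 196.58] bartop [328.15 175.37]
0.001 front under [326.55 198.12] front top [326.69 196.19] bartop [328.18 174.97]
0.002 front under [326.58 197.73] front top [326.72 195.8 ] bartop [328.21 174.57]
0.003 front under [326.61 197.35] front top [326.75 195.42] bartop [328.24 174.16]
[[145 123  96  73  95  75  57  54  40  47  44]
 [108 104  85  86 100  92  84  82  94 164 163]
 [107 104  85  84  91  97  92  91 105 148 147]
 [107 105  89  85  91  95  92  91  98 105 105]
 [173 172 166 140  98  97  96  96 103 106 106]
 [199 199 196 185 170 171 171 172 165 119 172]
 [199 199 197 197 198 199 199 198 195 177 199]
 [158 185 199 199 199 200 200 199 199 199 197]
 [104 132 154 159 163 175 180 179 174 164 154]
 [ 94 105 104 110 114 123 133 134 135 130 142]
 [163 174 172 171 147 144 145 145 161 169 181]
 [188 196 198 198 185 182 179 173 179 186 194]
 [189 196 198 198 192 190 186 180 179 186 194]
 [190 196 198 197 191 190 185 179 179 188 195]
 [191 196 199 196 191 190 184 178 179 189 195]
 [192 196 199 196 191 190 183 178 180 190 196]]
[[  7   8   8   7   5   7   4   9   6   5   6]
 [  5   7   6   6   8   8   9   9   5   5   8]
 [  7   7   6   6   6  10   5   6   5   5   7]
 [  9   5   6   9   8   8   5   6   5   7   7]
 [  6   7   8   7   8   8   8   8   5   7   7]
 [  6   6   6   5   7   7   7   7   6   6   6]
 [  6   6   6   8   6   6   8   6   8   7   6]
 [  6   8   6   8   6   9   8   8   8   6   6]
 [  7   8   6   6   6   9   7   7   7   6   7]
 [ 63  45  23   5   7   6   8   6   7  17  61]
 [110 105 106 101  87  90  86  83  93  94 104]
 [109 107 104 103 107 108 110 109 111 109 107]
 [108 106 104 104 107 108 109 111 111 109 107]
 [108 106 104 105 108 108 109 111 111 109 107]
 [108 106 105 106 108 108 109 111 111 108 106]
 [107 106 104 105 108 108 111 111 111 108 106]]
318 336 197
[[ 18  23  21  16 260]] [[327.55769231 180.86923077]]
```

Run:
```python
import cv2,numpy as np
from scipy.signal import argrelextrema
for n in ['c12','c13','c14','c15']:
    im=cv2.imread(f'pics/{n}.png')[:400,:375]
    sat=cv2.cvtColor(im,cv2.COLOR_BGR2HSV)[...,1].astype(float)
    out=[]
    for x in range(170,206,5):
        col=sat[255:320,x-2:x+3].mean(1)
        k=np.where(col>55)[0]; out.append(255+k[0])
    print(n,out,np.mean(out)/5)
```

```text
c12 [np.int64(286), np.int64(287), np.int64(288), np.int64(288), np.int64(288), np.int64(288), np.int64(288), np.int64(285)] 57.45
c13 [np.int64(287), np.int64(289), np.int64(289), np.int64(290), np.int64(290), np.int64(290), np.int64(289), np.int64(289)] 57.825
c14 [np.int64(287), np.int64(289), np.int64(289), np.int64(290), np.int64(290), np.int64(290), np.int64(290), np.int64(289)] 57.85
c15 [np.int64(288), np.int64(289), np.int64(290), np.int64(290), np.int64(290), np.int64(291), np.int64(290), np.int64(290)] 57.95
```

The pixels resolve height only to about 1 mm, so I'll check it mechanically with a light touch of the shut fingertips on the bar's top, expected at z 0.144.

Request:
move_arm(
  steps=[
    [[20,0,0],[0,0,0]],
    [[45,0,0],[0,0,0]],
    [[65,0,0],[0,0,0]],
    [[75,0,0],[0,0,0]],
    [[75,0,0],[0,0,0]],
  ],
  hand=255,
)

```text
clock: 30.05
tool_pos: [0.4731, 0.2359, 0.1557]
eef_rot: [-2.314, 1.567, -2.843]
ft_force: [-0.4, 0.8, -0.1]
grip_width: 0.0013
```

Run:
```python
from h import *
st()
```

```text
{'clock': 30.05, 'qpos': [0.2988, 0.1281, 1.6734, -0.0, 1.3437, 0.8277], 'qd': [0.0013, -0.0202, -0.0324, 0.0002, 0.005, -0.0016], 'effort': [-0.0139, -32.6042, -27.0933, 0.0578, -0.059, 0.0001], 'tool_pos': [0.4731, 0.2359, 0.1557], 'eef_rot': [-2.3136, 1.5672, -2.8425], 'ft_force': [-0.4361, 0.7838, -0.1216], 'moment': [0.0175, -0.0578, 0.0137], 'grip_width': 0.0013}
```

Request:
move_arm(
  steps=[
    [[2,0,0],[0,0,0]],
    [[4,0,0],[0,0,0]],
    [[6,0,0],[0,0,0]],
    [[8,0,0],[0,0,0]],
    [[8,0,0],[0,0,0]],
  ],
)

```text
clock: 30.68
tool_pos: [0.4743, 0.2363, 0.1492]
eef_rot: [-2.284, 1.57, -2.813]
ft_force: [-0.1, 0.6, -0.3]
grip_width: 0.0001
```

Request:
move_arm(
  steps=[
    [[0.5,0,0],[0,0,0]],
    [[1,0,0],[0,0,0]],
    [[1,0,0],[0,0,0]],
  ],
)

```text
clock: 31.05
tool_pos: [0.4744, 0.2363, 0.1483]
eef_rot: [-2.169, 1.571, -2.697]
ft_force: [-0.2, -0.7, 0.5]
grip_width: 0.0007
```

Request:
move_arm(
  steps=[
    [[0.5,0,0],[0,0,0]],
    [[1,0,0],[0,0,0]],
    [[1,0,0],[0,0,0]],
  ],
)

```text
clock: 31.42
tool_pos: [0.4744, 0.2364, 0.1473]
eef_rot: [-2.486, 1.571, -3.015]
ft_force: [0.9, 0.2, -0.2]
grip_width: 0.0006
```

Request:
move_arm(
  steps=[
    [[0.5,0,0],[0,0,0]],
    [[1,0,0],[0,0,0]],
    [[1.5,0,0],[0,0,0]],
    [[1.5,0,0],[0,0,0]],
  ],
)

```text
clock: 31.92
tool_pos: [0.4743, 0.2363, 0.1458]
eef_rot: [-2.197, 1.571, -2.726]
ft_force: [0.3, 0.2, 0.1]
grip_width: 0.0007
```

Request:
move_arm(
  steps=[
    [[0.5,0,0],[0,0,0]],
    [[1,0,0],[0,0,0]],
    [[1,0,0],[0,0,0]],
  ],
)

```text
clock: 32.3
tool_pos: [0.4744, 0.2363, 0.1448]
eef_rot: [-2.257, 1.571, -2.786]
ft_force: [0.3, 1.4, -0.4]
grip_width: 0.0008
```

Request:
move_arm(
  steps=[
    [[0.5,0,0],[0,0,0]],
    [[0.5,0,0],[0,0,0]],
    [[0.5,0,0],[0,0,0]],
  ],
)

```text
clock: 32.67
tool_pos: [0.4744, 0.2364, 0.1444]
eef_rot: [1.477, 1.571, 0.948]
ft_force: [-0.5, -0.5, -0.1]
grip_width: 0.0001
```

Request:
move_arm(
  steps=[
    [[0.5,0,0],[0,0,0]],
    [[0.5,0,0],[0,0,0]],
    [[0.5,0,0],[0,0,0]],
  ],
)

```text
clock: 33.05
tool_pos: [0.4744, 0.2364, 0.1438]
eef_rot: [-2.541, 1.571, -3.07]
ft_force: [-0.3, 1.2, -0.6]
grip_width: 0.0002
```

Request:
move_arm(
  steps=[
    [[0.4,0,0],[0,0,0]],
    [[0.4,0,0],[0,0,0]],
    [[0.4,0,0],[0,0,0]],
  ],
)

```text
clock: 33.42
tool_pos: [0.4744, 0.2364, 0.1434]
eef_rot: [1.356, 1.571, 0.828]
ft_force: [-0.1, -0.1, -0.5]
grip_width: 0.0004
```

The tips reach 0.1434 with no contact, so the bolt cannot be sitting proud: its origin is level with the mouth or lower. I'll retreat and do a final check.

Request:
move_arm(
  steps=[
    [[-20,0,0],[0,0,0]],
    [[-60,0,0],[0,0,0]],
    [[-110,0,0],[0,0,0]],
    [[-150,0,0],[0,0,0]],
    [[-150,0,0],[0,0,0]],
  ],
)

```text
clock: 34.05
tool_pos: [0.4768, 0.2371, 0.2979]
eef_rot: [0.827, 1.562, 0.299]
ft_force: [0.4, -0.4, 0.4]
grip_width: 0.0001
```

Request:
move_arm(
  steps=[
    [[0,0,0],[0,0,0]],
    [[0,0,0],[0,0,0]],
  ],
)

```text
clock: 34.3
tool_pos: [0.4732, 0.236, 0.2911]
eef_rot: [-2.317, 1.567, -2.846]
ft_force: [-0.3, 0.3, 0.8]
grip_width: 0.0002
```

Run:
```python
from h import *
st()
s=shot('scene','s17.png')
```

```text
{'clock': 34.3, 'qpos': [0.2988, 0.0446, 1.4855, 0.0, 1.6157, 0.8277], 'qd': [0.0004, 0.0011, -0.0033, 0.0009, 0.0027, 0.0007], 'effort': [0.0203, -32.3528, -30.2969, 0.063, -0.0369, -0.0001], 'tool_pos': [0.4732, 0.236, 0.2911], 'eef_rot': [-2.3173, 1.5665, -2.8462], 'ft_force': [-0.3142, 0.3367, 0.774], 'moment': [-0.0139, -0.0115, 0.0262], 'grip_width': 0.0002}
```

View pics/s17.png

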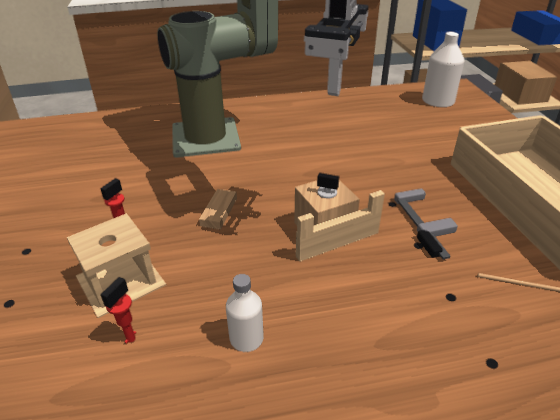

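The bolt stands upright with its collar on the block at (327,190). The glue (244,320), offcut (219,208) and clamp (425,222) are where they were at the start, and the hand is clear.

```bash
python3 -c "
from cell import env
print(env.close_job())"
```

```text
the job is handed in; nothing more can be done
None
```

I took the bolt from the rack, lowered it into the well and felt clockwise for the thread start. It dropped 10 mm onto the ledge (TCP z 0.1247 to 0.1147). I then turned it clockwise until z stopped at 0.1119 and the force rose, let go, backed off and handed the job in at about 34 s. The readings show at most about 8 N of push on the bolt in the well.

**Last checks**
- **Height:** z at the stop matches home to about 0.2 mm. The shut fingertips then passed down to 0.1434, below the bar top's home height of 0.144, without contact. So the bolt is not sitting proud.
- **Position and bystanders:** The last picture shows it upright on the well, with the glue, offcut and clamp not visibly moved.

**Did not agree**
- **Turn angle:** I turned the wrist about 2.0 rad after the drop, more than the 1.25 to 1.65 rad stated. I saw no slip in the pictures.
- **Height from the picture:** The camera edge measurement read 1 to 2 mm high, which is within its calibration error, so I relied on the touch test.

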